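Feed the tube carriage on by one turn of the hand wheel

TASK

Feed the tube carriage on by one division: push the hand wheel clockwise (seen from above) through exactly one full turn by its upright handle, so that the handle ends where it stood at the start. Push the handle gently round with the side of the fingertips, never gripping it between them, do not push the tube block itself, and leave the things standing about where they are.

Things in the scene. Friction and masses are not known exactly. Their poses are not given: they have to be found in the camera images.
- feed_base: fixed hand-fed slide, grey gear housing 96x96 mm and 62 mm high with the hand wheel on top, and an aluminium bed with two guide rods that runs from it to the body's +y, to 405 mm from the wheel's axis, 100 mm wide. Origin on the work surface under the wheel's axis; z up. It stands anywhere within some 6 by 14 cm, turned by up to 0.3 rad.
- hub (a point): middle of the hand wheel, on its vertical axis at the mid height of its rim (95 mm above the work surface). The rim is a bright steel round bar 14 mm thick, its centre line 70 mm from the axis (154 mm over all), open between three spokes; spokes and rim reach up to 102 mm above the work surface, the hub's top to 111 mm.
- feed_wheel (a joint): turn of the hand wheel in rad, growing clockwise seen from above; it starts anywhere between 0 and 5 and one full turn is 6.28 more. It turns freely past these values with light friction (about 2 N at the handle) and stays where it is left.
- crank_handle: the upright round white handle on the rim, the only thing that stands up from the wheel: 26 mm across (narrowing to 20 mm at its ends, on a 14 mm steel stem), standing from 107 to 165 mm above the work surface, 70 mm from the wheel's axis. Origin on the handle's own axis at the rim's mid height (95 mm). It does not spin on its stem.
- handle_mid (a point): point on the handle's axis at the middle of its grip, 135 mm above the work surface and 70 mm from the wheel's axis
- tube_block: grey steel tube block, 57x165x80 mm, fixed on the carriage that slides on the rods; the wheel drives it: one clockwise turn moves it 20 mm away from the wheel. Origin under its middle, 44 mm above the work surface; its top is 124 mm above the work surface. Its near end stays more than 150 mm from the wheel's axis.
- counter: loose bystander: round white tally counter with a black face, 63x52x25 mm; origin under its middle
- dish: loose bystander: clear round petri dish, 61 mm across, 16 mm high; origin under its middle
- vial: loose bystander: small capped vial, 24 mm across, 48 mm high; origin under its middle
- bottle: loose bystander: screw-cap bottle, 48 mm across, 96 mm high; origin under its middle
- timer: loose bystander: digital timer standing on its edge, 24x72x60 mm; origin under its middle

How it is judged:
By the outcome, as a careful person would: the job done as asked, in the order asked, and still so for the second after the job is handed in, with the robot touching nothing.
It also fails if it takes over 64 s, if anything falls off the work surface, if the arm or the gripper's body presses on something with over 40 N, if the wrist force passes 120 N, or if a joint passes its speed limit or range.

ROBOT

A 6-joint arm with a two-finger parallel gripper is mounted at the origin on a cart in front of the work surface, level with it; the furniture and walls round the work are solid. World frame = base frame: x ahead of the robot, y to its left, z up, the work surface at z = 0. Lengths are in m, angles in degrees, forces in N, time in s.
With the tool pointing down it reaches from about 0.35 to 0.875 m from the base axis. Payload 4.2 kg.
Tool frame: the origin (TCP) lies between the finger pads; the fingertips stand 14 mm ahead of it and the grasp point (between the pads) lies 5 mm behind it; x points along the fingers, y is the direction in which the jaws open and shut, and the axes are right-handed (so a half turn about x gives the same grasp; the last joint's range is limited). The gripper opens to 87 mm and grips with 3 to 60 N. Pads are 19 mm wide; open, the fingers measure 117 mm over their backs; the gripper's body (75 mm by 190 mm) begins 51 mm behind the grasp point.
Start: joints at [-58.522, 22.042, 0.453, 0, -68.411, -14.817], TCP at [0.179, -0.599, 0.237] pointing down, gripper open.
Joint ranges: [-179.83, 179.83], [-69.29, 118.12], [-61.27, 80.66], [-181.25, 117.63], [-171.15, -9.14], [-177.46, 177.46]. Speed limits (degrees/s): [159.86, 159.86, 180, 180, 180, 180].

INTERFACE

Orientations are given as a 3x3 rotation matrix whose columns are the frame's x, y, z axes.
In Python, from station import r, imaging, job gives the robot as it stands. The module is installed in compiled form; this text tells all that it offers.
- The arm moves only by the tool apply_moves, never from a script. Its arguments are lists of equal length, an entry for each row: "xyz": the shift along the tool's x, y, z in m, a list of three; "twist": the turn about the tool's x in degrees; "claw": the opening, from 0 (shut) to 1 (fully open). A call has 1 to 12 rows; each row shifts and turns the pose as measured when the row begins, along the tool's axes as they then stand; what a row does not reach is not made up. A row lasts 1/10 s, in which the tool goes at most 50 mm and 8.59 degrees, less where a joint would pass 70% of its speed; a pose out of reach is approached as far as the arm can. A call is refused whole if a number of a shift passes 0.05 or a number of a turn 8.59, either way. A call with a gripper value outside its range is refused whole. The fingers move at their own pace and stop on an object; the grip force is fixed at half the most. Time passes only in rows, so rows that do not move let the fingers close. It gives the time, the measured TCP pose, the force and the opening at its end, in the units of the state.
- r.sense(): the state, without advancing time (a new reading comes with each control period).
- imaging.capture(name): name is "scene" or "top"; returns a dict with "pixels" (420x560x3 uint8, red, green, blue), "mtx" (3x3 intrinsics, pixels), "distortion" ([k1, k2, p1, p2, k3] as OpenCV has them; the pictures are not rectified), "view" (4x4, takes a point from world to camera coordinates). Camera axes: x right, y down, z forward; pixel columns grow to the right and rows downward; lengths in m; the calibration is good to about 2 mm. A picture is of the moment at which its call begins. There is no depth.
- job.finish_job(): hands the job in, once; it reports no verdict.
Trained networks look in a picture, given as the dict that the camera call returned (one of the last four; its "shot" number tells which), for a name from the list of things; names that differ only in an ending like _2 or _b are one class to them, and where a whole thing is asked for, a point or a joint stands for the part that bears it (a point fixed in the world has none). Each returns a list of dicts, best first, with "p" (0 to 1); they miss things now and then, are a little off and sometimes report something else, mostly with a low value. They report only what shows in the picture. A call takes as long as a camera call.
- imaging.regions_of(query, picture): "mask" (420x560 bool, what is visible of it) and "centre" ([column, row] in pixels, amid what is visible of it).
The state is a dict: "time_s": time; "joints": joint angles; "joint_velocities": joint speeds; "effort": joint torques, N m; "tcp_pos": TCP position; "ee_rot": TCP orientation; "wrist_force": force on the tool from outside, world axes, zero at the start; "moment": the same for the moment, N m; "gripper_width": opening from 0.0 (shut) to 1.0 (fully open).
Only numpy, scipy, OpenCV 4.12 (cv2) and the standard library are available. Lean on these libraries where they do the work, as an engineer would, in place of code of your own. Each camera call takes 0.05 s, during which the arm holds its last target.

## Working session

There is one attempt and no reset: what is moved stays moved. The work goes in short steps, Python scripts to look and compute and a tool call to move; the robot and the scene stay as the last step left them, time stands still between calls to the robot, and variables do not carry over. Pictures are saved under pics/ and viewed, and the job is handed in when it is done.

Besides the shell and the picture viewer there is one more tool, called after "Call:" as name([rows], argument=value, ...), one row to a line, values as JSON. apply_moves: Moves the arm, as the interface text tells. Its arguments: {"type":"object","properties":{"xyz":{"type":"array","items":{"type":"array","items":{"type":"number"}}},"twist":{"type":"array","items":{"type":"number"}},"claw":{"type":"array","items":{"type":"number"}}},"required":["xyz","twist","claw"]}

```bash
mkdir -p pics; python3 - <<'E'
from station import r, imaging
import cv2
s=r.sense();print({k:(v if not hasattr(v,'tolist') else v.tolist()) for k,v in s.items()})
for n in("scene","top"):
    p=imaging.capture(n);cv2.imwrite(f"pics/{n}0.png",p["pixels"][:,:,::-1]);print(n,p["mtx"],p["distortion"],p["view"])
    for q in ["hub","crank_handle","handle_mid","tube_block","feed_base","bottle","vial","timer","dish","counter"]:
        for d in imaging.regions_of(q,p)[:2]:print(q,round(d["p"],2),d["centre"],d["mask"].sum())
E
```

```text
{'time_s': 0.0, 'joints': [-58.51940520752046, 22.09027948369922, 0.379335940248469, -0.02974188001800868, -68.41038462729439, -14.816062722983387], 'joint_velocities': [0.03980524724627288, -0.001113372764747248, -0.02497971076786153, -0.026817830205864028, 0.053922538087874554, -0.04058562597818199], 'effort': [-0.0007366111458395608, -39.06657814979553, 18.740785717964172, 4.219985157251358, 0.011087428720202297, -0.00022808889752923278], 'tcp_pos': [0.17908188484595108, -0.5981943055822112, 0.23545966148894426], 'ee_rot': [[-0.0006941597296934878, -0.28658331214406013, 0.9580550732305579], [0.0020579221386650983, 0.9580528659555763, 0.2865841429506834], [-0.9999976415465893, 0.002170537916466697, -7.527557583056772e-05]], 'wrist_force': [0.8009734106774709, -0.05450245027599461, 0.6230579410610136], 'moment': [-0.03863300883617315, -0.015949858148685245, -0.022771811440768914], 'gripper_width': 0.9960093195384074}
scene [[434.73424161   0.         282.57173968]
 [  0.         434.73424161 209.63373225]
 [  0.           0.           1.        ]] [0.02444469 0.         0.         0
[... 661 characters left out ...]
9   0.         285.59469243]
 [  0.         383.04629479 206.89417063]
 [  0.           0.           1.        ]] [-0.07993828  0.          0.          0.          0.        ] [[ 0.01587157 -0.99975627 -0.0153461   0.23488381]
 [-0.98446892 -0.0129414  -0.17508128  0.58232557]
 [ 0.17484001  0.01788657 -0.98443438  0.93083666]
 [ 0.          0.          0.          1.        ]]
hub 0.76 [289.3, 201.6] 7423
crank_handle 0.53 [341.4, 231.3] 118
handle_mid 0.48 [337.7, 231.5] 102
tube_block 0.8 [250.3, 189.2] 1990
feed_base 0.81 [290.6, 202.5] 7386
bottle 0.92 [274.5, 163.6] 362
vial 0.52 [271.6, 239.5] 74
timer 0.7 [225.8, 232.6] 288
dish 0.67 [359.5, 265.8] 423
counter 0.62 [359.7, 169.6] 216
```

View pics/scene0.png

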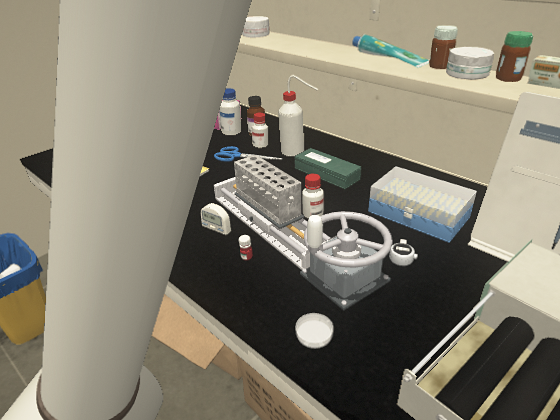

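View pics/top0.png

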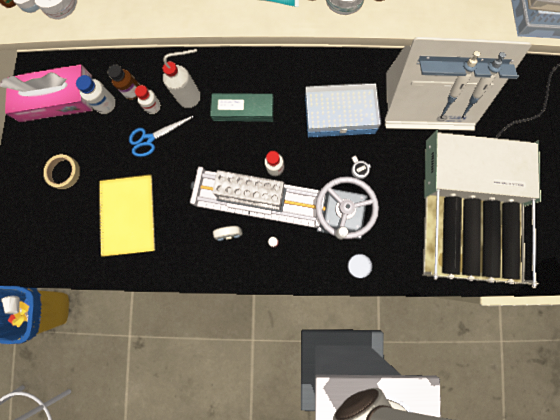

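```bash
python3 - <<'E'
import cv2
a=cv2.imread("pics/scene0.png");b=cv2.imread("pics/top0.png")
cv2.imwrite("pics/s0z.png",cv2.resize(a[160:310,210:410],(800,600),interpolation=cv2.INTER_CUBIC))
cv2.imwrite("pics/t0z.png",cv2.resize(b[140:290,210:410],(800,600),interpolation=cv2.INTER_CUBIC))
E
```

```text
(no output)
```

View pics/s0z.png

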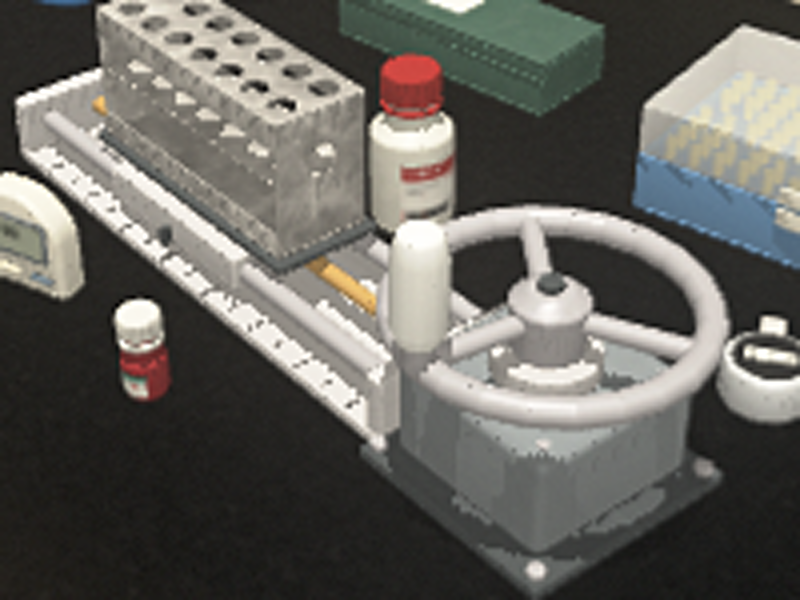

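View pics/t0z.png

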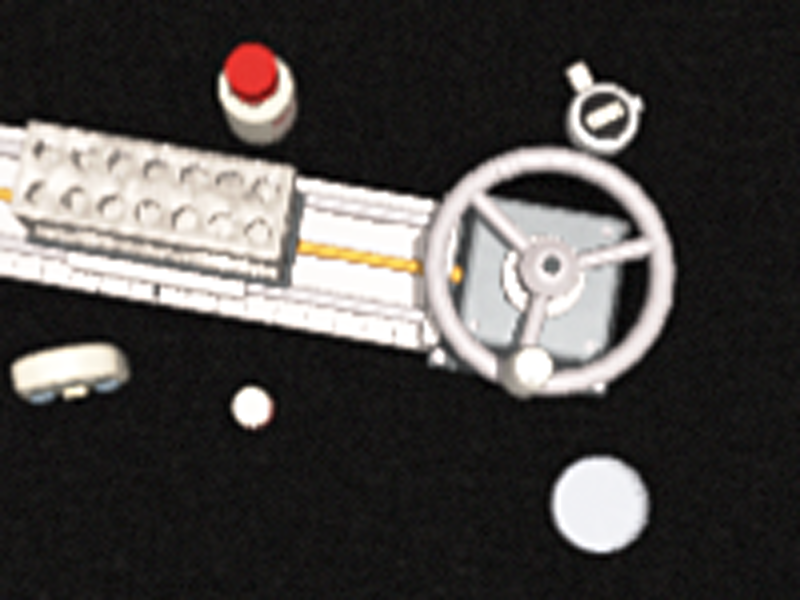

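```bash
cat >h.py <<'E'
import numpy as np,cv2
from station import r,imaging
def proj(P,p):
    V=p["view"];rv,_=cv2.Rodrigues(V[:3,:3]);return cv2.projectPoints(np.float64(P).reshape(-1,3),rv,V[:3,3],p["mtx"],np.float64(p["distortion"]))[0].reshape(-1,2)
def ray(uv,z,p):
    n=cv2.undistortPoints(np.float64(uv).reshape(1,1,2),p["mtx"],np.float64(p["distortion"])).ravel()
    R=p["view"][:3,:3];t=p["view"][:3,3];c=-R.T@t;d=R.T@np.array([n[0],n[1],1]);return (c+d*(z-c[2])/d[2])[:2]
def zoom(p,box,sc,name,H=None,th=None):
    x0,y0,x1,y1=box
    im=cv2.resize(p["pixels"][y0:y1,x0:x1,::-1],None,fx=sc,fy=sc,interpolation=cv2.INTER_CUBIC)
    if H is not None:
        a=np.linspace(0,2*np.pi,90)
        def dr(P,c):
            for u in proj(P,p): cv2.circle(im,tuple(np.int32(((u+.5)-[x0,y0])*sc)),1,c,-1)
        for rr in(.063,.077): dr(np.c_[H[0]+rr*np.cos(a),H[1]+rr*np.sin(a),a*0+.095],(0,0,255))
        dr([[H[0],H[1],.111]],(0,255,0))
        h=np.array(H)+.07*np.array([np.cos(th),np.sin(th)])
        for z,rr in((.165,.010),(.135,.013),(.107,.010)): dr(np.c_[h[0]+rr*np.cos(a),h[1]+rr*np.sin(a),a*0+z],(255,0,0))
    cv2.imwrite(name,im)
E
python3 - <<'E'
from h import *
from scipy.optimize import least_squares
ps=imaging.capture("scene");pt=imaging.capture("top")
np.savez("start.npz",s=ps["pixels"],t=pt["pixels"])
S=lambda x,y:np.array([210+x/4-.5,160+y/4-.5]);T=lambda x,y:np.array([210+x/4-.5,140+y/4-.5])
for p,f,pts in((ps,S,[((550,280),.111),((422,226),.165),((420,348),.107)]),(pt,T,[((551,264),.111),((533,366),.165)])):
    for (uv,z) in pts: print(z,ray(f(*uv),z,p))
def res(q):
    H=q[:2];h=H+.07*np.array([np.cos(q[2]),np.sin(q[2])])
    a=np.linspace(0,2*np.pi,180);rim=np.c_[H[0]+.077*np.cos(a),H[1]+.077*np.sin(a),a*0+.095]
    A=proj([[*H,.111],[*h,.165],[*h,.107]],ps)-[S(550,280),S(422,226),S(420,348)]
    B=proj([[*H,.111],[*h,.165]],pt)-[T(551,264),T(533,366)]
    rt=proj(rim,pt);
    C=np.array([rt[:,0].min(),rt[:,0].max(),rt[:,1].min(),rt[:,1].max()])-[T(424,0)[0],T(675,0)[0],T(0,147)[1],T(0,396)[1]]
    return np.r_[A.ravel(),B.ravel(),C]
s=least_squares(res,[.58,-.11,3.6]);print(s.x,np.degrees(s.x[2]),s.fun.round(1))
zoom(ps,(250,190,410,310),5,"pics/s1.png",s.x[:2],s.x[2]);zoom(pt,(290,160,410,250),6,"pics/t1.png",s.x[:2],s.x[2])
for q,z in(("bottle",.09),("vial",.048),("timer",.05),("dish",.01),("counter",.02)):
    d=imaging.regions_of(q,pt); print(q,ray(d[0]["centre"],z,pt) if d else None)
E
```

```text
0.111 [0.57080913 0.09236495]
0.165 [0.50485661 0.11037786]
0.107 [0.50110003 0.10707646]
0.111 [0.57396646 0.09334204]
0.165 [0.50568037 0.1119877 ]
[0.5724419  0.09268975 2.89184817] 165.69069487856743 [ 0.4 -0.5  0.1  0.2  0.  -1.7  0.3  0.6  0.9  0.5 -0.2 -0.4  0.6  0.1]
bottle [0.68586473 0.27578518]
vial [0.49705434 0.27393975]
timer [0.50890779 0.38882557]
dish [0.43306979 0.04504517]
counter [0.51227341 0.39705425]
```

View pics/s1.png

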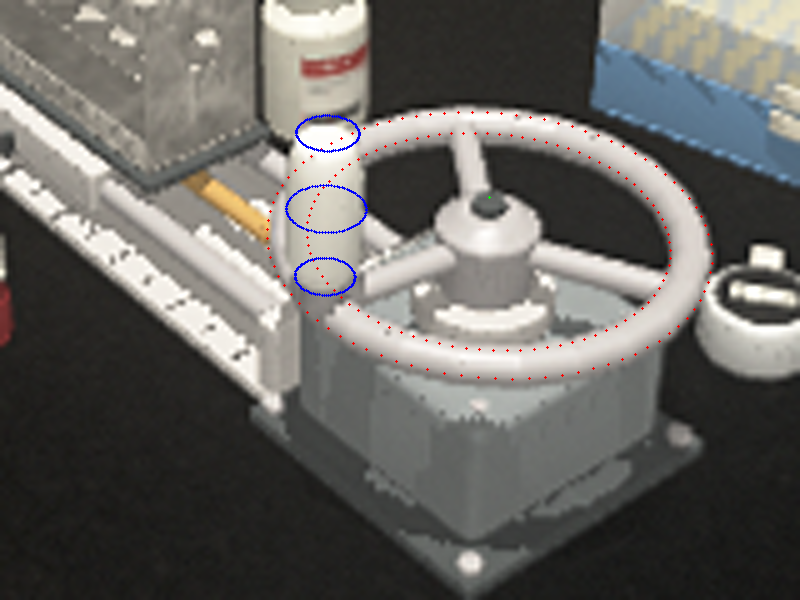

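View pics/t1.png

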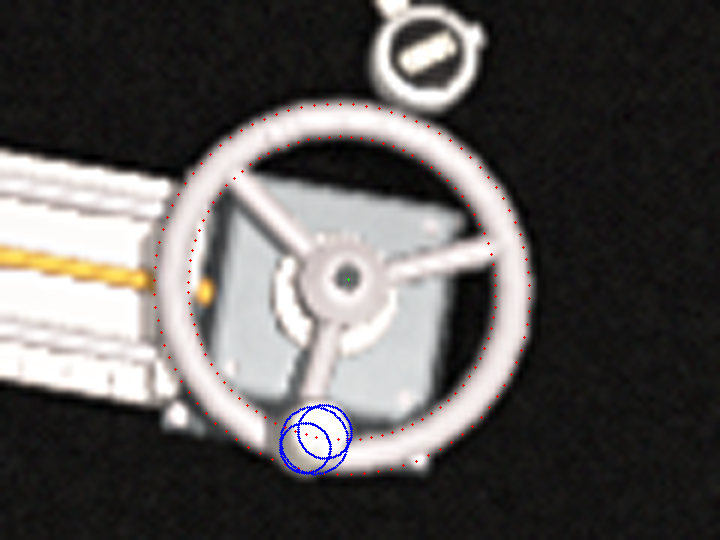

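Call:
apply_moves([
  [-0.04, 0, 0],
  [-0.04, 0, 0],
  [-0.02, 0.02, 0.02],
  [0, 0.03, 0.027],
  [0, 0.03, 0.027],
  [0, 0.03, 0.027],
  [0, 0.03, 0.027],
  [0, 0.03, 0.027],
  [0, 0.03, 0.027],
  [0, 0.03, 0.027],
  [0, 0.03, 0.027],
  [0, 0.03, 0.027],
], twist=[0, 0, 0, 0, 0, 0, 0, 0, 0, 0, 0, 0], claw=[0, 0, 0, 0, 0, 0, 0, 0, 0, 0, 0, 0])

```text
time_s: 2.65
tcp_pos: [0.3522, -0.2372, 0.3403]
ee_rot: [[0.003, -0.277, 0.961], [0.001, 0.961, 0.277], [-1.0, -0.0, 0.004]]
wrist_force: [1.1, -0.6, 0.4]
gripper_width: 0.028
```

Call:
apply_moves([
  [0, 0.028, 0.026],
  [0, 0.028, 0.026],
  [0, 0.028, 0.026],
  [0, 0.028, 0.026],
  [0, 0.028, 0.026],
  [0, 0.028, 0.026],
  [0, 0.028, 0.026],
  [0, 0.028, 0.026],
  [0, 0.02, 0.018],
  [0, 0, 0],
  [0, 0, 0],
], twist=[0, 0, 0, 0, 0, 0, 0, 0, 0, 0, 0], claw=[0, 0, 0, 0, 0, 0, 0, 0, 0, 0, 0])

```text
time_s: 3.75
tcp_pos: [0.5056, 0.0783, 0.3444]
ee_rot: [[0.012, -0.285, 0.958], [0.002, 0.958, 0.285], [-1.0, -0.002, 0.012]]
wrist_force: [0.6, 0.1, 0.4]
gripper_width: 0.009
```

Call:
apply_moves([
  [0.03, -0.01, -0.002],
  [0.04, 0, 0],
  [0.04, 0, 0],
  [0.03, 0, 0],
  [0, 0, 0],
], twist=[0, 0, 0, 0, 0], claw=[0, 0, 0, 0, 0])

```text
time_s: 4.25
tcp_pos: [0.508, 0.0639, 0.2038]
ee_rot: [[0.019, -0.281, 0.959], [0.004, 0.96, 0.281], [-1.0, -0.002, 0.019]]
wrist_force: [-0.6, -0.1, 0.4]
gripper_width: 0.003
```

```bash
python3 - <<'E'
from h import *
s=r.sense();print(s["tcp_pos"],np.round(s["joints"],1),s["wrist_force"])
p=imaging.capture("scene");zoom(p,(210,130,410,280),4,"pics/s2.png",(.5724,.0927),2.892)
p=imaging.capture("top");zoom(p,(290,140,430,260),5,"pics/t2.png")
E
```

```text
[0.50795817 0.06385566 0.20378263] [ 25.5  12.1 -18.9   0.3 -57.9 -99.3] [-0.60000067 -0.05455069  0.44084384]
```

View pics/s2.png

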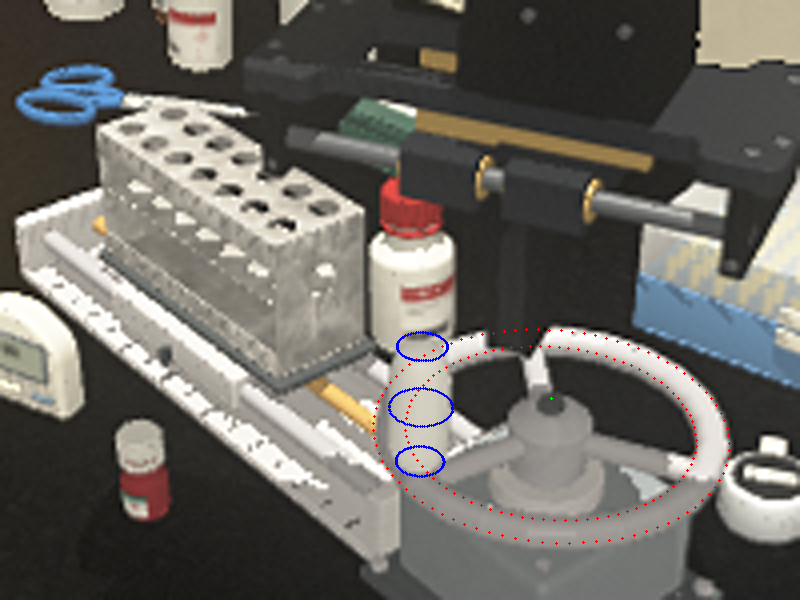

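View pics/t2.png

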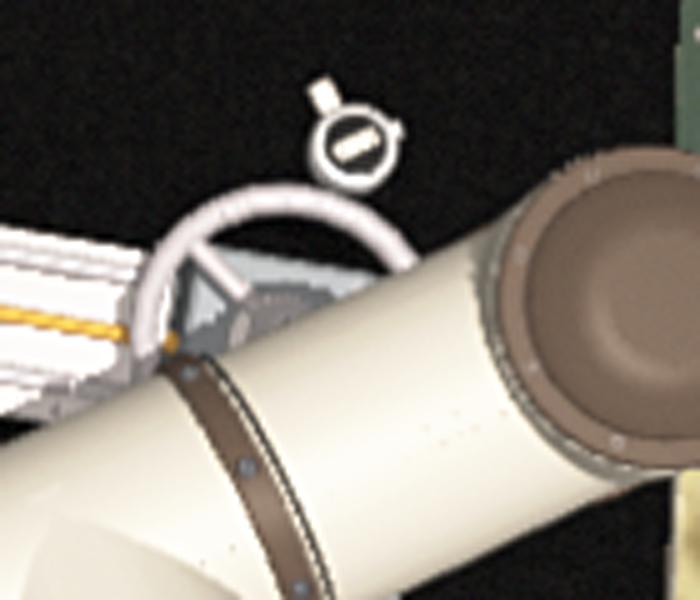

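Call:
apply_moves([
  [0.03, 0, 0],
  [0.025, 0, 0],
  [0.012, 0, 0],
  [0, 0, 0],
], twist=[0, 0, 0, 0], claw=[0, 0, 0, 0])

```text
time_s: 4.75
tcp_pos: [0.5205, 0.0665, 0.151]
ee_rot: [[0.05, -0.283, 0.958], [0.013, 0.959, 0.283], [-0.999, -0.002, 0.051]]
wrist_force: [0.8, 0.0, 0.5]
gripper_width: 0.004
```

```bash
cat >>h.py <<'E'
H=np.array([.5724,.0927])
def status(name):
    s=r.sense();P=s["tcp_pos"];R=s["ee_rot"];d=P[:2]-H
    print("t",s["time_s"],"tcp",np.round(P,4),"ang",np.degrees(np.arctan2(d[1],d[0])).round(1),"rad",np.hypot(*d).round(4),"F",np.round(s["wrist_force"],1),"j",np.round(s["joints"],0))
    p=imaging.capture("scene");zoom(p,(250,150,410,270),5,name)
def plan(a0,da,n,rad,z=.134):
    # n rows along circle starting at current pose, then ending angle a0-da*n
    s=r.sense();P=np.array(s["tcp_pos"]);R=np.array(s["ee_rot"])
    for i in range(1,n+1):
        a=np.radians(a0-da*i);Q=np.array([H[0]+rad*np.cos(a),H[1]+rad*np.sin(a),z])
        print((R.T@(Q-P)).round(4).tolist(),end=",");P=Q
    print()
E
python3 - <<'E'
from h import *
status("pics/s3.png")
E
```

```text
t 4.75 tcp [0.5205 0.0665 0.151 ] ang -153.2 rad 0.0581 F [0.8 0.  0.5] j [ 25.  16. -23.   1. -49. -99.]
```

View pics/s3.png

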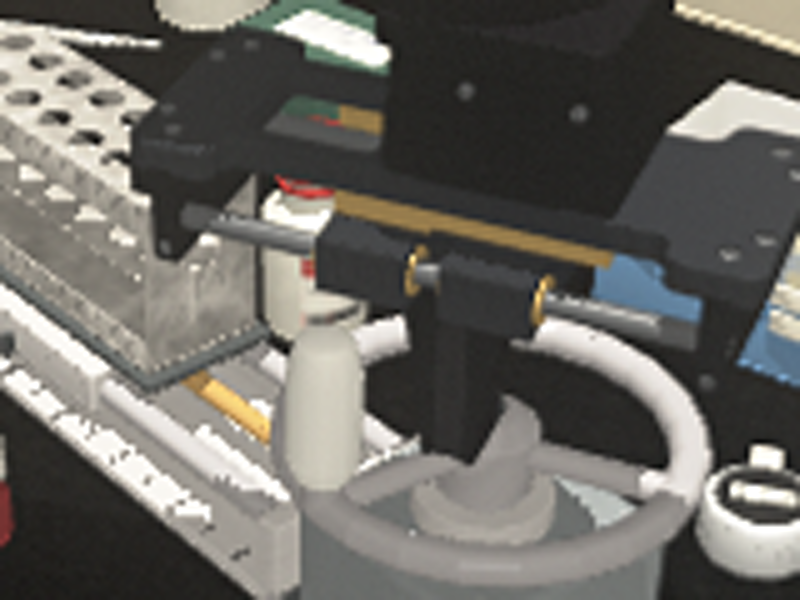

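Call:
apply_moves([
  [0, 0, 0],
  [0, 0, 0],
  [0, 0, 0],
], twist=[0, 0, 0], claw=[0, 0, 0])

```text
time_s: 5.1
tcp_pos: [0.5242, 0.0676, 0.1574]
ee_rot: [[0.061, -0.284, 0.957], [0.017, 0.959, 0.283], [-0.998, -0.001, 0.063]]
wrist_force: [-0.6, 0.5, -0.0]
gripper_width: 0.005
```

```bash
python3 - <<'E'
from h import *
for i in range(2):
    s=r.sense();print(np.round(s["joints"],2),np.round(s["joint_velocities"],2),np.round(s["effort"],1),s["tcp_pos"],s["moment"])
    p=imaging.capture(["scene","top"][i]);cv2.imwrite(f"pics/f4{i}.png",p["pixels"][:,:,::-1])
E
```

```text
[ 25.32  15.32 -22.39   0.85 -48.71 -99.37] [-0.1  -0.8   0.93  0.14 -0.3   0.07] [ -0.  -30.2  16.    3.6   0.1   0. ] [0.52415869 0.06755794 0.15743805] [-0.01519153  0.11677961 -0.03050365]
[ 25.32  15.32 -22.39   0.86 -48.7  -99.37] [ 0.04  0.38 -0.49 -0.2   0.21  0.07] [ -0.  -29.8  15.7   3.5   0.    0. ] [0.52419197 0.06756059 0.15747984] [-0.01039738  0.15468599 -0.00712902]
```

View pics/f40.png

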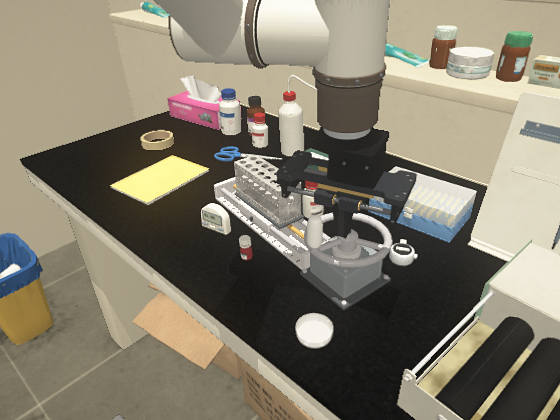

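View pics/f41.png

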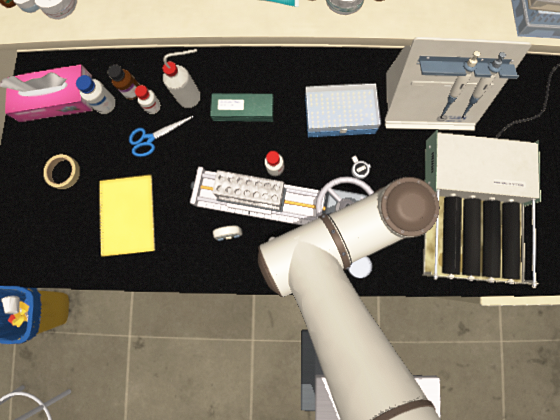

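Call:
apply_moves([
  [0, 0, 0],
], twist=[0], claw=[0])

```text
time_s: 5.3
tcp_pos: [0.5239, 0.0675, 0.1573]
ee_rot: [[0.061, -0.284, 0.957], [0.017, 0.959, 0.283], [-0.998, -0.001, 0.063]]
wrist_force: [0.1, -0.3, -0.1]
gripper_width: 0.008
```

```bash
python3 - <<'E'
from h import *
s=r.sense();print(np.round(s["joints"],2),np.round(s["joint_velocities"],2),np.round(s["effort"],1),s["tcp_pos"],s["ee_rot"][0])
E
```

```text
[ 25.32  15.32 -22.41   0.85 -48.71 -99.37] [ 0.08 -0.39  0.49  0.16 -0.11  0.06] [  0.  -30.4  16.1   3.6   0.1   0. ] [0.52391911 0.06753376 0.15727624] [ 0.06088156 -0.28387429  0.95692676]
```

Call:
apply_moves([
  [-0.03, 0, 0],
  [-0.03, 0, 0],
  [-0.012, 0, 0],
  [0, 0, 0],
  [0, 0, 0],
], twist=[0, 0, 0, 0, 0], claw=[0, 0, 0, 0, 0])

```text
time_s: 5.8
tcp_pos: [0.5185, 0.066, 0.2304]
ee_rot: [[0.058, -0.284, 0.957], [0.015, 0.959, 0.283], [-0.998, -0.002, 0.06]]
wrist_force: [-0.6, -0.8, -0.8]
gripper_width: 0.004
```

Call:
apply_moves([
  [0, 0, -0.006],
  [0, 0, -0.006],
  [0.01, 0, -0.0006],
  [0.01, 0, -0.0006],
  [0.01, 0, -0.0006],
  [0.01, 0, -0.0006],
  [0.01, 0, -0.0006],
  [0, 0, 0],
], twist=[0, 0, 0, 0, 0, 0, 0, 0], claw=[0, 0, 0, 0, 0, 0, 0, 0])

```text
time_s: 6.6
tcp_pos: [0.5027, 0.0611, 0.1697]
ee_rot: [[0.047, -0.283, 0.958], [0.012, 0.959, 0.283], [-0.999, -0.002, 0.049]]
wrist_force: [-0.2, -0.9, 1.1]
gripper_width: 0.006
```

```bash
python3 - <<'E'
from h import *
status("pics/s5.png");print(r.sense()["joints"],r.sense()["moment"])
E
```

```text
t 6.6 tcp [0.5027 0.0611 0.1697] ang -155.6 rad 0.0765 F [-0.2 -0.9  1.1] j [  26.   13.  -24.    1.  -51. -100.]
[ 25.66826557  12.81009967 -23.63951614   0.75972572 -50.74520709
 -99.67528341] [ 0.02912777  0.07074506 -0.05416696]
```

View pics/s5.png

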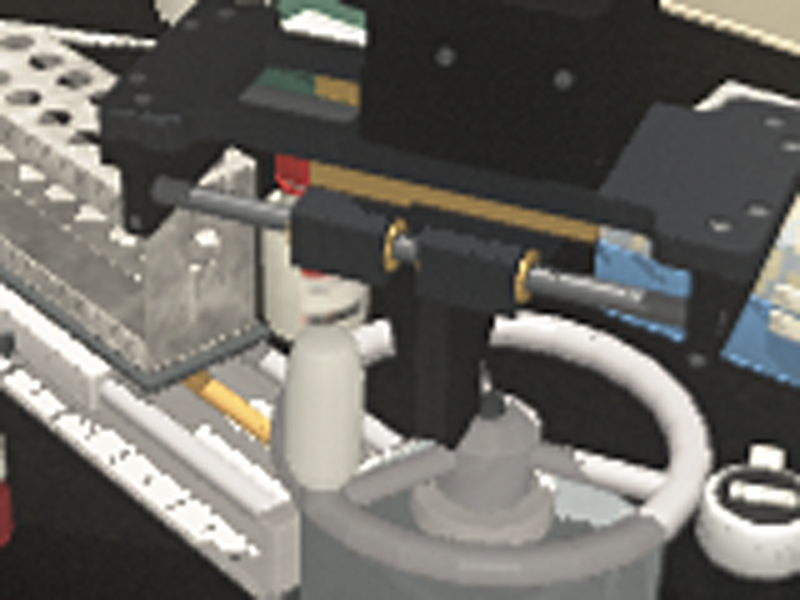

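Call:
apply_moves([
  [0.008, 0, 0],
  [0.008, 0, 0],
  [0.008, 0, 0],
  [0.006, 0, 0],
  [0.003, 0, 0],
  [0, 0, 0],
], twist=[0, 0, 0, 0, 0, 0], claw=[0, 0, 0, 0, 0, 0])

```text
time_s: 7.25
tcp_pos: [0.506, 0.062, 0.1354]
ee_rot: [[0.051, -0.283, 0.958], [0.013, 0.959, 0.283], [-0.999, -0.002, 0.052]]
wrist_force: [0.8, 0.8, 0.3]
gripper_width: 0.008
```

```bash
python3 - <<'E'
from h import *
status("pics/s6.png");print(r.sense()["joints"],r.sense()["ee_rot"][0],r.sense()["moment"])
E
```

```text
t 7.25 tcp [0.506  0.062  0.1354] ang -155.2 rad 0.0731 F [0.8 0.8 0.3] j [  26.   15.  -26.    1.  -46. -100.]
[ 25.62101602  15.4410573  -26.00603821   0.85537101 -45.59712271
 -99.72626655] [ 0.05115448 -0.28357908  0.95758348] [-0.01196645  0.05586525 -0.01157533]
```

View pics/s6.png

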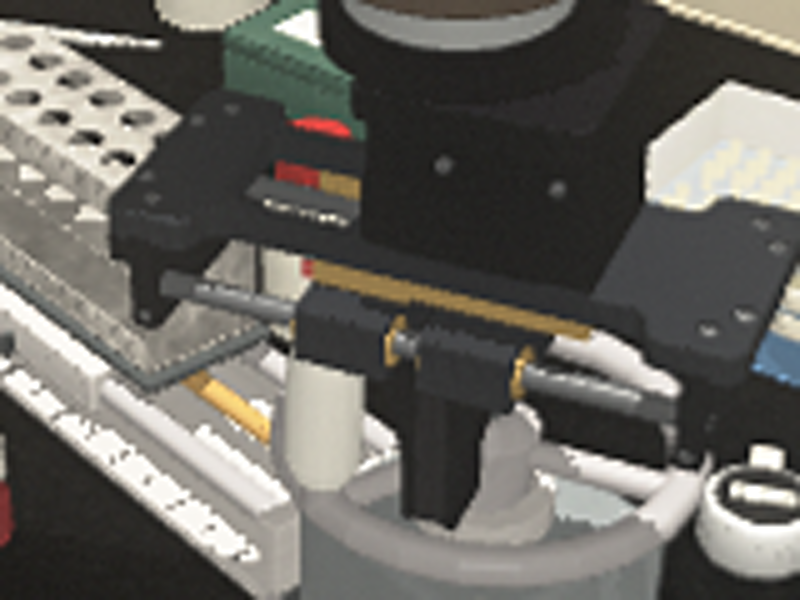

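```bash
python3 - <<'E'
from h import *
plan(204.8,4,12,.071,.138)
E
```

```text
[-0.0023, 0.0052, 0.0015],[-0.0, 0.005, -0.0002],[-0.0, 0.005, 0.0001],[0.0, 0.0049, 0.0005],[0.0, 0.0049, 0.0008],[0.0001, 0.0048, 0.0012],[0.0001, 0.0047, 0.0015],[0.0001, 0.0046, 0.0018],[0.0001, 0.0045, 0.0021],[0.0001, 0.0043, 0.0025],[0.0001, 0.0041, 0.0027],[0.0002, 0.0039, 0.003],
```

Call:
apply_moves([
  [-0.002, 0.005, -0.001],
  [0, 0.005, 0],
  [0, 0.005, 0],
  [0, 0.005, 0.0005],
  [0, 0.005, 0.001],
  [0, 0.005, 0.001],
], twist=[0, 0, 0, 0, 0, 0], claw=[0, 0, 0, 0, 0, 0])

```text
time_s: 7.9
tcp_pos: [0.4992, 0.0932, 0.1394]
ee_rot: [[0.054, -0.284, 0.957], [0.013, 0.959, 0.283], [-0.998, -0.003, 0.055]]
wrist_force: [0.2, -1.9, 0.6]
gripper_width: 0.005
```

```bash
python3 - <<'E'
from h import *
status("pics/s7.png");print(r.sense()["ee_rot"][0])
plan(180,5,12,.071,.138)
E
```

```text
t 7.9 tcp [0.4992 0.0932 0.1394] ang 179.6 rad 0.0732 F [ 0.2 -1.9  0.6] j [  29.   15.  -26.    1.  -46. -104.]
[ 0.0543143  -0.28410218  0.95725436]
[0.0016, 0.0041, 0.0037],[0.0001, 0.0057, 0.0025],[0.0002, 0.0054, 0.003],[0.0002, 0.0051, 0.0035],[0.0002, 0.0048, 0.0039],[0.0002, 0.0045, 0.0043],[0.0003, 0.0041, 0.0047],[0.0003, 0.0036, 0.005],[0.0003, 0.0032, 0.0053],[0.0003, 0.0027, 0.0056],[0.0003, 0.0022, 0.0058],[0.0003, 0.0017, 0.0059],
```

View pics/s7.png

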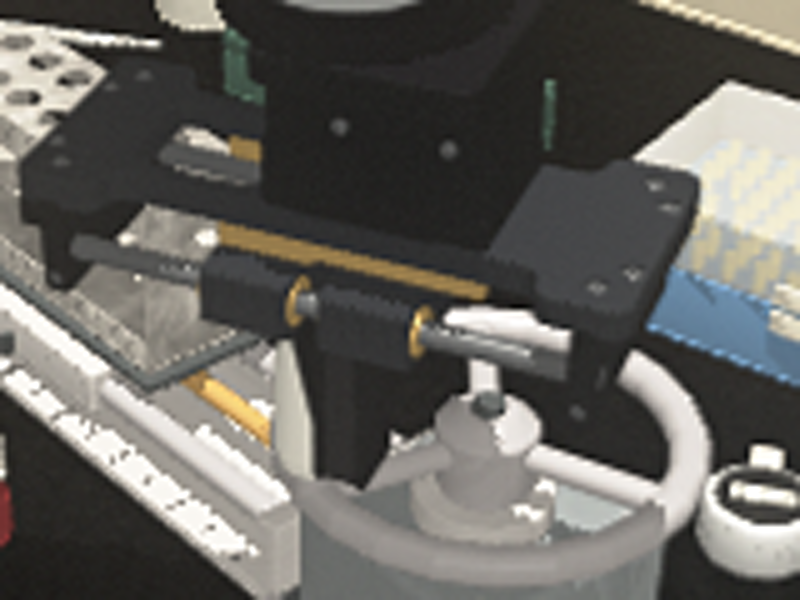

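Call:
apply_moves([
  [0.001, 0.004, 0.004],
  [0, 0.0055, 0.0025],
  [0, 0.0055, 0.003],
  [0, 0.005, 0.0035],
  [0, 0.005, 0.004],
  [0, 0.0045, 0.0045],
  [0, 0.004, 0.0045],
  [0, 0.0035, 0.005],
  [0, 0.003, 0.0055],
  [0, 0.003, 0.0055],
  [0, 0.002, 0.006],
  [0, 0.0015, 0.006],
], twist=[0, 0, 0, 0, 0, 0, 0, 0, 0, 0, 0, 0], claw=[0, 0, 0, 0, 0, 0, 0, 0, 0, 0, 0, 0])

```text
time_s: 9.15
tcp_pos: [0.5375, 0.1575, 0.1389]
ee_rot: [[0.045, -0.283, 0.958], [0.009, 0.959, 0.283], [-0.999, -0.004, 0.046]]
wrist_force: [-1.6, -1.8, 0.0]
gripper_width: 0.003
```

```bash
python3 - <<'E'
from h import *
status("pics/s8.png");s=r.sense();print(s["ee_rot"])
d=s["tcp_pos"][:2]-H
plan(np.degrees(np.arctan2(d[1],d[0])),5,12,.071,.138)
E
```

```text
t 9.15 tcp [0.5375 0.1575 0.1389] ang 118.3 rad 0.0736 F [-1.6 -1.8  0. ] j [  33.   20.  -19.    1.  -49. -108.]
[[ 0.04726834 -0.28354524  0.95779319]
 [ 0.01001788  0.95895133  0.2833937 ]
 [-0.99883199 -0.00380049  0.04816856]]
[0.0014, -0.0018, 0.0066],[0.0003, 0.0003, 0.0062],[0.0003, -0.0002, 0.0062],[0.0003, -0.0007, 0.0061],[0.0003, -0.0013, 0.0061],[0.0003, -0.0018, 0.0059],[0.0003, -0.0023, 0.0057],[0.0003, -0.0028, 0.0055],[0.0003, -0.0033, 0.0053],[0.0003, -0.0037, 0.0049],[0.0002, -0.0041, 0.0046],[0.0002, -0.0045, 0.0042],
```

View pics/s8.png

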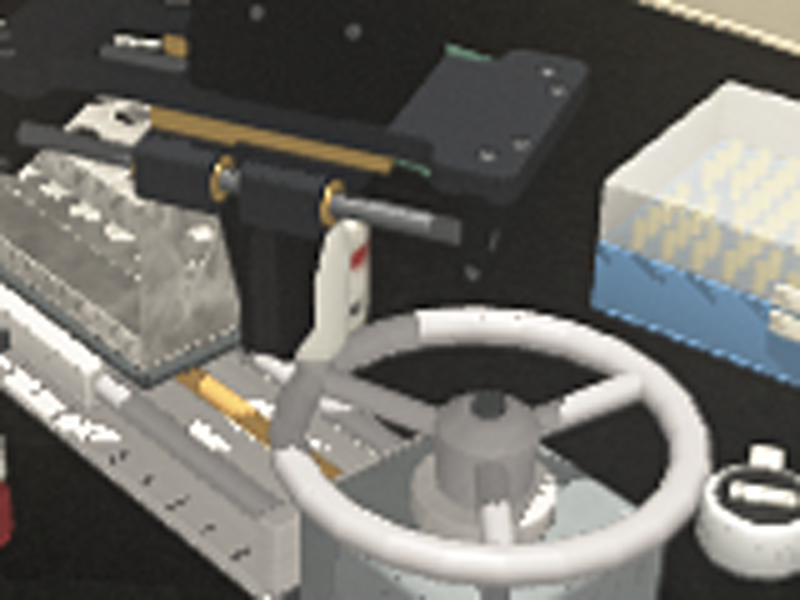

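Call:
apply_moves([
  [0.001, -0.001, 0.0065],
  [0, -0.0005, 0.006],
  [0, -0.0005, 0.006],
  [0, -0.001, 0.006],
  [0, -0.0015, 0.006],
  [0, -0.002, 0.006],
  [0, -0.0025, 0.0055],
  [0, -0.003, 0.0055],
  [0, -0.0035, 0.005],
  [0, -0.004, 0.005],
  [0, -0.004, 0.0045],
  [0, -0.0045, 0.004],
], twist=[0, 0, 0, 0, 0, 0, 0, 0, 0, 0, 0, 0], claw=[0, 0, 0, 0, 0, 0, 0, 0, 0, 0, 0, 0])

```text
time_s: 10.4
tcp_pos: [0.6165, 0.1507, 0.1413]
ee_rot: [[0.048, -0.284, 0.958], [0.012, 0.959, 0.283], [-0.999, -0.002, 0.05]]
wrist_force: [-1.7, 2.2, 0.6]
gripper_width: 0.007
```

```bash
python3 - <<'E'
from h import *
status("pics/s9.png");s=r.sense();print(s["ee_rot"][2])
d=s["tcp_pos"][:2]-H
plan(np.degrees(np.arctan2(d[1],d[0])),5,12,.071,.138)
E
```

```text
t 10.4 tcp [0.6165 0.1507 0.1413] ang 52.7 rad 0.0729 F [-1.7  2.2  0.6] j [  29.   26.   -8.    1.  -53. -103.]
[-0.99869287 -0.00245718  0.05105395]
[0.0036, -0.0064, 0.0014],[0.0002, -0.0055, 0.0029],[0.0001, -0.0057, 0.0024],[0.0001, -0.0059, 0.0019],[0.0001, -0.006, 0.0014],[0.0001, -0.0061, 0.0009],[0.0, -0.0062, 0.0003],[0.0, -0.0062, -0.0002],[-0.0, -0.0061, -0.0008],[-0.0001, -0.0061, -0.0013],[-0.0001, -0.0059, -0.0018],[-0.0001, -0.0057, -0.0023],
```

View pics/s9.png

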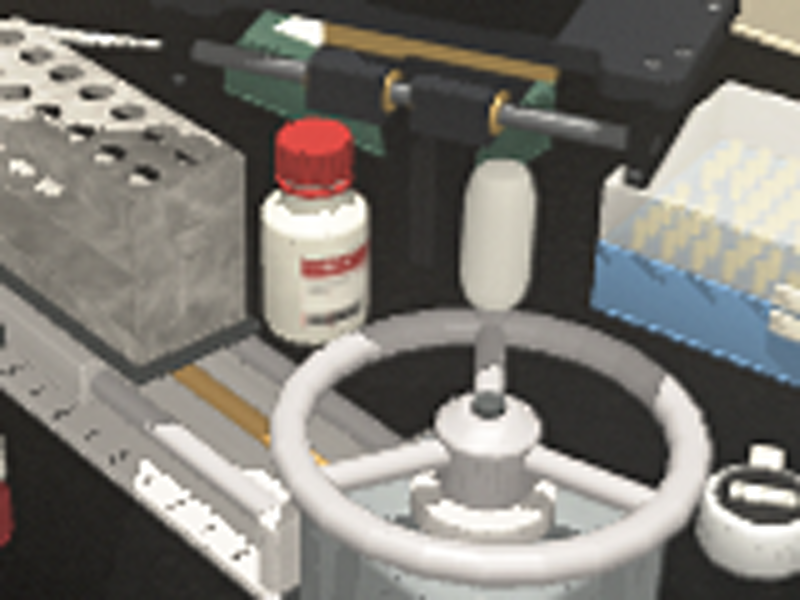

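Call:
apply_moves([
  [0.003, -0.006, 0.002],
  [0, -0.0055, 0.0025],
  [0, -0.0055, 0.0025],
  [0, -0.006, 0.002],
  [0, -0.006, 0.0015],
  [0, -0.006, 0.001],
  [0, -0.006, 0.0005],
  [0, -0.006, 0],
  [0, -0.006, -0.0005],
  [0, -0.006, -0.001],
  [0, -0.006, -0.002],
  [0, -0.0055, -0.0025],
], twist=[0, 0, 0, 0, 0, 0, 0, 0, 0, 0, 0, 0], claw=[0, 0, 0, 0, 0, 0, 0, 0, 0, 0, 0, 0])

```text
time_s: 11.65
tcp_pos: [0.6455, 0.0802, 0.1391]
ee_rot: [[0.05, -0.283, 0.958], [0.015, 0.959, 0.283], [-0.999, -0.0, 0.052]]
wrist_force: [0.2, 2.9, 1.3]
gripper_width: 0.004
```

```bash
python3 - <<'E'
from h import *
status("pics/s10.png");s=r.sense();print(s["ee_rot"][2])
d=s["tcp_pos"][:2]-H
plan(np.degrees(np.arctan2(d[1],d[0])),5,12,.071,.138)
E
```

```text
t 11.65 tcp [0.6455 0.0802 0.1391] ang -9.7 rad 0.0742 F [0.2 2.9 1.3] j [ 21.  28.  -6.   0. -54. -95.]
[-9.98657665e-01 -7.71497035e-04  5.17906641e-02]
[0.0009, -0.004, -0.0059],[-0.0002, -0.0051, -0.0035],[-0.0002, -0.0048, -0.0039],[-0.0002, -0.0044, -0.0043],[-0.0002, -0.004, -0.0047],[-0.0003, -0.0036, -0.005],[-0.0003, -0.0032, -0.0053],[-0.0003, -0.0027, -0.0056],[-0.0003, -0.0022, -0.0058],[-0.0003, -0.0017, -0.006],[-0.0003, -0.0011, -0.0061],[-0.0003, -0.0006, -0.0062],
```

View pics/s10.png

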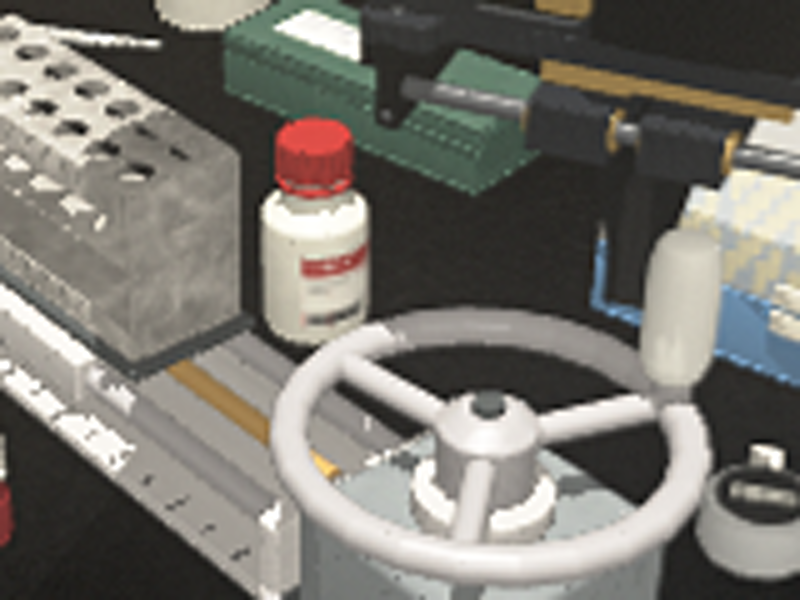

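Call:
apply_moves([
  [0.001, -0.005, -0.005],
  [0, -0.005, -0.0035],
  [0, -0.005, -0.004],
  [0, -0.0045, -0.0045],
  [0, -0.004, -0.0045],
  [0, -0.0035, -0.005],
  [0, -0.003, -0.0055],
  [0, -0.0025, -0.0055],
  [0, -0.002, -0.006],
  [0, -0.0015, -0.006],
  [0, -0.001, -0.006],
  [0, -0.0005, -0.006],
], twist=[0, 0, 0, 0, 0, 0, 0, 0, 0, 0, 0, 0], claw=[0, 0, 0, 0, 0, 0, 0, 0, 0, 0, 0, 0])

```text
time_s: 12.9
tcp_pos: [0.5978, 0.0218, 0.1368]
ee_rot: [[0.062, -0.284, 0.957], [0.016, 0.959, 0.283], [-0.998, -0.002, 0.064]]
wrist_force: [2.0, 2.0, 0.7]
gripper_width: 0.005
```

```bash
python3 - <<'E'
from h import *
status("pics/s11.png");s=r.sense();print(s["ee_rot"][2])
d=s["tcp_pos"][:2]-H
plan(np.degrees(np.arctan2(d[1],d[0])),5,12,.071,.138)
E
```

```text
t 12.9 tcp [0.5978 0.0218 0.1368] ang -70.3 rad 0.0754 F [2.  2.  0.7] j [ 18.  23. -14.   0. -49. -91.]
[-0.99806785 -0.00220002  0.06209447]
[-0.0018, 0.0044, -0.0063],[-0.0004, 0.0006, -0.0062],[-0.0004, 0.0011, -0.0061],[-0.0004, 0.0016, -0.006],[-0.0004, 0.0022, -0.0058],[-0.0004, 0.0027, -0.0056],[-0.0003, 0.0031, -0.0053],[-0.0003, 0.0036, -0.005],[-0.0003, 0.004, -0.0047],[-0.0003, 0.0044, -0.0043],[-0.0003, 0.0048, -0.0039],[-0.0002, 0.0051, -0.0035],
```

View pics/s11.png

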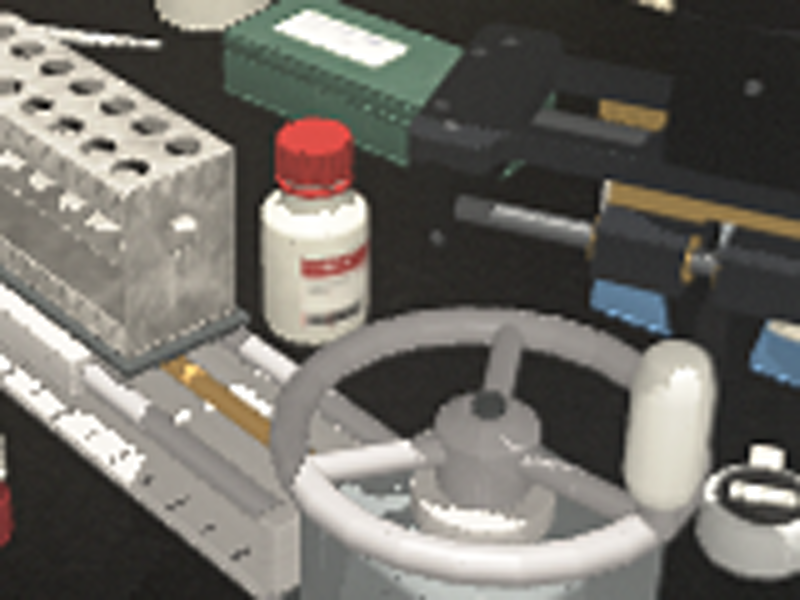

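Call:
apply_moves([
  [-0.001, 0.002, -0.006],
  [0, 0.002, -0.006],
  [0, 0.0015, -0.006],
  [-0.0005, 0.002, -0.006],
  [0, 0.0025, -0.0055],
  [-0.0005, 0.003, -0.0055],
  [0, 0.003, -0.005],
  [-0.0005, 0.0035, -0.005],
  [0, 0.004, -0.0045],
  [-0.0005, 0.0045, -0.0045],
  [0, 0.004, -0.0035],
], twist=[0, 0, 0, 0, 0, 0, 0, 0, 0, 0, 0], claw=[0, 0, 0, 0, 0, 0, 0, 0, 0, 0, 0])

```text
time_s: 14.05
tcp_pos: [0.5265, 0.0351, 0.1361]
ee_rot: [[0.06, -0.284, 0.957], [0.013, 0.959, 0.283], [-0.998, -0.005, 0.061]]
wrist_force: [2.6, -0.9, 0.2]
gripper_width: 0.007
```

```bash
python3 - <<'E'
from h import *
status("pics/s12.png");s=r.sense();print(s["ee_rot"][2])
d=s["tcp_pos"][:2]-H
plan(np.degrees(np.arctan2(d[1],d[0])),4,12,.071,.138)
p=imaging.capture("scene");zoom(p,(250,150,410,270),5,"pics/s12b.png",H,np.radians(-152))
E
```

```text
t 14.05 tcp [0.5265 0.0351 0.1361] ang -128.5 rad 0.0736 F [ 2.6 -0.9  0.2] j [ 22.  17. -24.   1. -46. -96.]
[-0.99817482 -0.00415148  0.06024778]
[-0.0022, 0.0059, -0.0],[-0.0002, 0.0044, -0.0023],[-0.0001, 0.0045, -0.002],[-0.0001, 0.0046, -0.0017],[-0.0001, 0.0048, -0.0014],[-0.0001, 0.0048, -0.0011],[-0.0001, 0.0049, -0.0007],[-0.0, 0.0049, -0.0004],[-0.0, 0.005, -0.0],[-0.0, 0.0049, 0.0003],[0.0, 0.0049, 0.0007],[0.0, 0.0049, 0.001],
```

View pics/s12b.png

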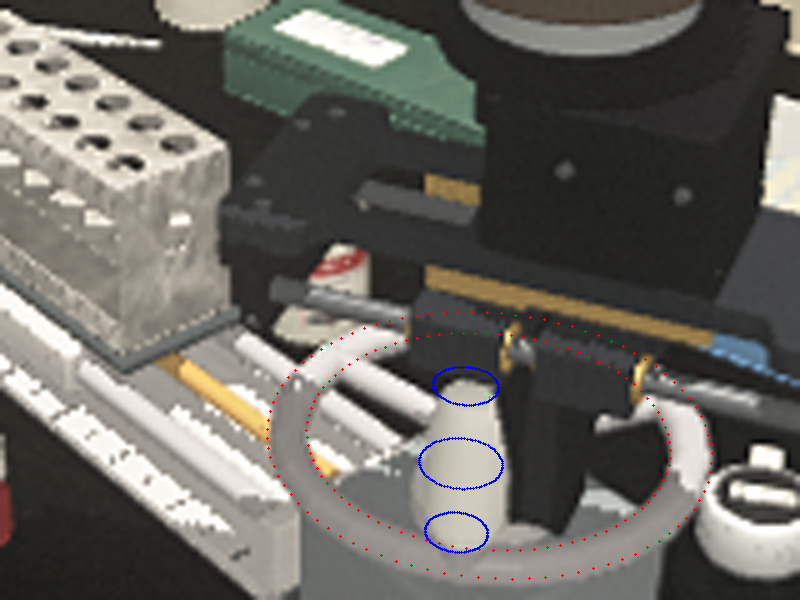

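Call:
apply_moves([
  [-0.0015, 0.0055, -0.001],
  [0, 0.0045, -0.0025],
  [0, 0.0045, -0.002],
  [0, 0.0045, -0.0015],
  [0, 0.005, -0.0015],
  [0, 0.005, -0.001],
  [0, 0.004, -0.0005],
  [0, 0.002, 0],
  [0, 0, 0],
], twist=[0, 0, 0, 0, 0, 0, 0, 0, 0], claw=[0, 0, 0, 0, 0, 0, 0, 0, 0])

```text
time_s: 15.05
tcp_pos: [0.5055, 0.0689, 0.1368]
ee_rot: [[0.06, -0.285, 0.957], [0.013, 0.959, 0.284], [-0.998, -0.005, 0.061]]
wrist_force: [1.3, -1.1, -0.7]
gripper_width: 0.006
```

```bash
python3 - <<'E'
from h import *
status("pics/s13.png");s=r.sense();print(s["ee_rot"][2])
p=imaging.capture("scene")
z=np.load("start.npz")["s"]
b=np.hstack([cv2.resize(im[150:270,280:360,::-1],None,fx=5,fy=5,interpolation=cv2.INTER_CUBIC) for im in (z,p["pixels"])])
cv2.imwrite("pics/s13b.png",b)
E
```

```text
t 15.05 tcp [0.5055 0.0689 0.1368] ang -160.4 rad 0.071 F [ 1.3 -1.1 -0.7] j [  27.   15.  -26.    1.  -45. -101.]
[-0.99812449 -0.00490102  0.0610203 ]
```

View pics/s13b.png

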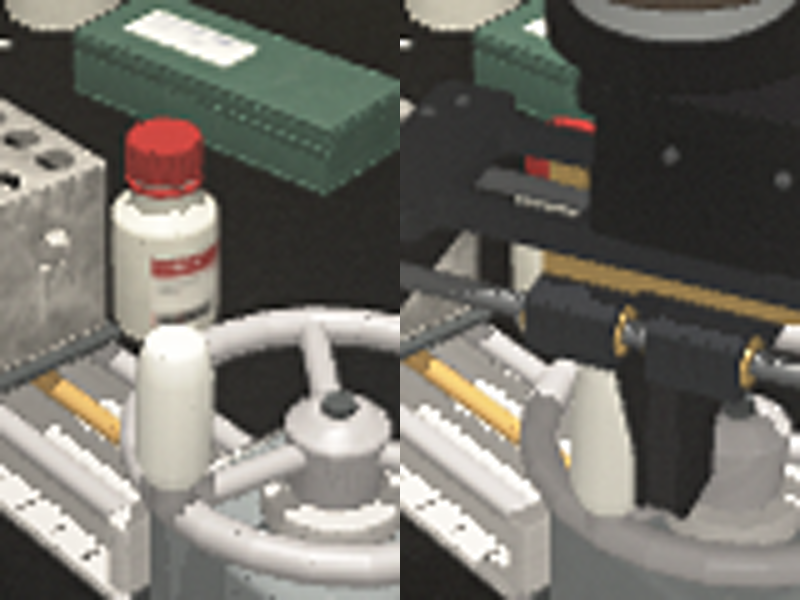

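```bash
cat >>h.py <<'E'
def hm(a,p,z=.125): 
    a=np.radians(a);return proj([[H[0]+.07*np.cos(a),H[1]+.07*np.sin(a),z]],p)[0]
E
python3 - <<'E'
from h import *
p=imaging.capture("scene")
b=hm(-194.3,p)
for a in(-170,-174,-178,-182,-186,-190):print(a,((hm(a,p)-b)*5).round(1))
# row-wise left edge of handle
z=np.load("start.npz")["s"]
for y in (228,232,236,240,244,248):
    print(y,z[y,300:330].mean(1).astype(int).tolist());print("   ",p["pixels"][y,300:330].mean(1).astype(int).tolist())
E
```

```text
-170 [68.2 38.3]
-174 [55.1 33.1]
-178 [42.6 27.4]
-182 [30.9 21.3]
-186 [20.  14.7]
-190 [9.9 7.8]
228 [143, 143, 142, 139, 139, 139, 182, 159, 183, 189, 197, 203, 206, 207, 210, 210, 208, 206, 205, 199, 190, 187, 133, 51, 43, 41, 45, 46, 45, 44]
    [253, 163, 152, 152, 152, 138, 204, 139, 232, 236, 233, 223, 208, 178, 147, 166, 176, 187, 194, 197, 203, 208, 213, 165, 52, 37, 42, 42, 39, 43]
232 [181, 176, 223, 247, 181, 190, 208, 158, 178, 188, 195, 199, 203, 204, 207, 206, 205, 203, 199, 193, 184, 179, 162, 91, 38, 39, 44, 44, 46, 47]
    [193, 189, 236, 255, 172, 124, 129, 133, 133, 136, 132, 126, 120, 156, 157, 169, 179, 186, 192, 196, 200, 202, 203, 208, 162, 53, 38, 42, 43, 42]
236 [117, 145, 164, 160, 174, 206, 216, 157, 177, 185, 191, 196, 199, 202, 204, 202, 200, 197, 194, 188, 178, 167, 167, 209, 216, 220, 223, 215, 157, 65]
    [126, 159, 177, 178, 127, 133, 134, 134, 133, 133, 123, 156, 157, 155, 158, 170, 181, 187, 191, 195, 201, 200, 202, 202, 209, 119, 43, 37, 40, 49]
240 [142, 144, 142, 148, 138, 178, 185, 154, 175, 182, 189, 195, 195, 198, 198, 198, 197, 192, 189, 181, 173, 162, 138, 140, 173, 124, 142, 253, 189, 191]
    [156, 156, 155, 162, 121, 125, 132, 135, 134, 131, 132, 121, 169, 245, 167, 169, 182, 187, 192, 196, 199, 199, 201, 201, 202, 204, 120, 46, 38, 45]
244 [242, 245, 243, 147, 138, 130, 172, 195, 185, 174, 187, 192, 193, 193, 195, 192, 191, 187, 185, 175, 164, 173, 152, 202, 207, 218, 222, 224, 222, 218]
    [250, 252, 252, 162, 153, 124, 132, 135, 139, 140, 135, 134, 128, 128, 163, 173, 184, 188, 192, 197, 199, 199, 200, 202, 200, 201, 161, 55, 38, 44]
248 [218, 216, 209, 210, 218, 243, 244, 185, 115, 119, 109, 121, 132, 136, 140, 138, 132, 131, 115, 136, 138, 139, 136, 191, 183, 168, 150, 133, 123, 139]
    [230, 229, 224, 225, 231, 251, 253, 202, 127, 129, 135, 139, 142, 140, 136, 172, 187, 189, 191, 195, 200, 199, 198, 200, 199, 199, 158, 55, 38, 45]
```

Call:
apply_moves([
  [0, 0.003, 0],
  [0, 0.003, 0],
  [0, 0.003, 0],
  [0, 0.001, 0],
  [0, 0, 0],
], twist=[0, 0, 0, 0, 0], claw=[0, 0, 0, 0, 0])

```text
time_s: 15.7
tcp_pos: [0.503, 0.0784, 0.1367]
ee_rot: [[0.061, -0.283, 0.957], [0.012, 0.959, 0.283], [-0.998, -0.005, 0.062]]
wrist_force: [1.2, -2.0, 0.4]
gripper_width: 0.002
```

```bash
cat >>h.py <<'E'
def edges(p):
    z=np.load("start.npz")["s"]
    for y in (228,232,236,240,243):
        print(y,z[y,302:320].mean(1).astype(int).tolist());print("   ",p["pixels"][y,302:320].mean(1).astype(int).tolist())
    b=np.hstack([cv2.resize(im[190:270,290:340,::-1],None,fx=8,fy=8,interpolation=cv2.INTER_CUBIC) for im in (z,p["pixels"])])
    cv2.imwrite("pics/cmp%.0f.png"%(100*r.sense()["time_s"]),b);print("cmp%.0f"%(100*r.sense()["time_s"]))
E
python3 - <<'E'
from h import *
status("pics/s14.png")
edges(imaging.capture("scene"))
E
ls -t pics|head -1
```

```text
t 15.7 tcp [0.503  0.0784 0.1367] ang -168.4 rad 0.0709 F [ 1.2 -2.   0.4] j [  28.   15.  -27.    1.  -45. -102.]
228 [142, 139, 139, 139, 182, 159, 183, 189, 197, 203, 206, 207, 210, 210, 208, 206, 205, 199]
    [152, 152, 153, 138, 200, 142, 236, 155, 161, 178, 183, 189, 195, 201, 204, 213, 122, 44]
232 [223, 247, 181, 190, 208, 158, 178, 188, 195, 199, 203, 204, 207, 206, 205, 203, 199, 193]
    [237, 255, 181, 129, 130, 132, 133, 136, 166, 179, 184, 191, 197, 197, 200, 203, 213, 120]
236 [164, 160, 174, 206, 216, 157, 177, 185, 191, 196, 199, 202, 204, 202, 200, 197, 194, 188]
    [176, 173, 123, 128, 130, 133, 132, 142, 167, 179, 184, 189, 196, 197, 199, 202, 204, 209]
240 [142, 148, 138, 178, 185, 154, 175, 182, 189, 195, 195, 198, 198, 198, 197, 192, 189, 181]
    [153, 162, 125, 131, 136, 136, 132, 141, 167, 179, 186, 192, 196, 198, 199, 199, 200, 201]
243 [146, 140, 141, 140, 180, 204, 178, 181, 187, 192, 194, 193, 196, 195, 191, 189, 186, 177]
    [161, 152, 156, 121, 127, 131, 137, 143, 167, 181, 186, 191, 197, 197, 198, 200, 200, 200]
cmp1580
cmp1580.png
```

Call:
apply_moves([
  [0, 0.002, 0],
  [0, 0.002, 0],
  [0, 0.001, 0],
  [0, 0, 0],
], twist=[0, 0, 0, 0], claw=[0, 0, 0, 0])

```text
time_s: 16.2
tcp_pos: [0.5018, 0.0834, 0.1368]
ee_rot: [[0.061, -0.283, 0.957], [0.012, 0.959, 0.283], [-0.998, -0.005, 0.062]]
wrist_force: [2.2, -1.7, 1.0]
gripper_width: 0.003
```

```bash
python3 - <<'E'
from h import *
status("pics/s15.png")
edges(imaging.capture("scene"))
E
```

```text
t 16.2 tcp [0.5018 0.0834 0.1368] ang -172.5 rad 0.0712 F [ 2.2 -1.7  1. ] j [  28.   15.  -27.    1.  -45. -103.]
228 [142, 139, 139, 139, 182, 159, 183, 189, 197, 203, 206, 207, 210, 210, 208, 206, 205, 199]
    [151, 151, 152, 154, 180, 144, 165, 177, 184, 192, 194, 199, 206, 122, 43, 37, 42, 41]
232 [223, 247, 181, 190, 208, 158, 178, 188, 195, 199, 203, 204, 207, 206, 205, 203, 199, 193]
    [236, 255, 167, 124, 128, 139, 169, 179, 185, 191, 194, 197, 201, 208, 123, 42, 36, 40]
236 [164, 160, 174, 206, 216, 157, 177, 185, 191, 196, 199, 202, 204, 202, 200, 197, 194, 188]
    [176, 177, 121, 130, 130, 139, 170, 179, 186, 191, 194, 197, 200, 203, 208, 120, 43, 38]
240 [142, 148, 138, 178, 185, 154, 175, 182, 189, 195, 195, 198, 198, 198, 197, 192, 189, 181]
    [155, 162, 121, 126, 132, 140, 170, 180, 186, 191, 195, 197, 198, 200, 202, 210, 65, 37]
243 [146, 140, 141, 140, 180, 204, 178, 181, 187, 192, 194, 193, 196, 195, 191, 189, 186, 177]
    [162, 152, 155, 119, 125, 135, 170, 182, 186, 193, 195, 197, 198, 200, 200, 208, 64, 37]
cmp1630
```

Call:
apply_moves([
  [0, -0.005, 0],
  [0, -0.01, 0],
  [0, -0.01, 0],
  [-0.02, 0, 0],
  [-0.03, 0, 0],
  [-0.04, 0, 0],
  [-0.04, 0, 0],
  [-0.02, -0.03, -0.01],
  [0, -0.04, -0.02],
  [0, -0.04, -0.02],
  [0, -0.04, -0.02],
  [0, 0, 0],
], twist=[0, 0, 0, 0, 0, 0, 0, 0, 0, 0, 0, 0], claw=[0, 0, 0, 0, 0, 0, 0, 0, 0, 0, 0, 0])

```text
time_s: 17.5
tcp_pos: [0.4712, -0.1195, 0.2875]
ee_rot: [[0.051, -0.281, 0.958], [0.01, 0.96, 0.281], [-0.999, -0.004, 0.051]]
wrist_force: [-0.6, 0.3, -0.9]
gripper_width: 0.003
```

```bash
python3 - <<'E'
from h import *
status("pics/s16.png")
p=imaging.capture("scene");edges(p)
t=imaging.capture("top");cv2.imwrite("pics/t16.png",t["pixels"][:,:,::-1])
E
```

```text
t 17.5 tcp [ 0.4712 -0.1195  0.2875] ang -115.5 rad 0.2351 F [-0.6  0.3 -0.9] j [  5.   5. -15.  -0. -67. -78.]
228 [142, 139, 139, 139, 182, 159, 183, 189, 197, 203, 206, 207, 210, 210, 208, 206, 205, 199]
    [154, 152, 155, 154, 214, 191, 167, 180, 186, 193, 196, 200, 203, 205, 205, 205, 203, 202]
232 [223, 247, 181, 190, 208, 158, 178, 188, 195, 199, 203, 204, 207, 206, 205, 203, 199, 193]
    [237, 255, 202, 212, 227, 196, 170, 180, 186, 194, 196, 200, 203, 204, 203, 202, 202, 200]
236 [164, 160, 174, 206, 216, 157, 177, 185, 191, 196, 199, 202, 204, 202, 200, 197, 194, 188]
    [177, 175, 185, 223, 231, 197, 172, 181, 188, 193, 198, 199, 202, 205, 202, 202, 200, 197]
240 [142, 148, 138, 178, 185, 154, 175, 182, 189, 195, 195, 198, 198, 198, 197, 192, 189, 181]
    [157, 161, 155, 194, 222, 196, 172, 181, 188, 195, 197, 199, 200, 203, 202, 200, 198, 196]
243 [146, 140, 141, 140, 180, 204, 178, 181, 187, 192, 194, 193, 196, 195, 191, 189, 186, 177]
    [162, 155, 153, 153, 199, 142, 171, 183, 189, 196, 197, 199, 201, 201, 202, 198, 198, 192]
cmp1760
```

```bash
cp $(ls -t pics/cmp*|head -1) pics/last.png
```

```text
(no output)
```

View pics/last.png

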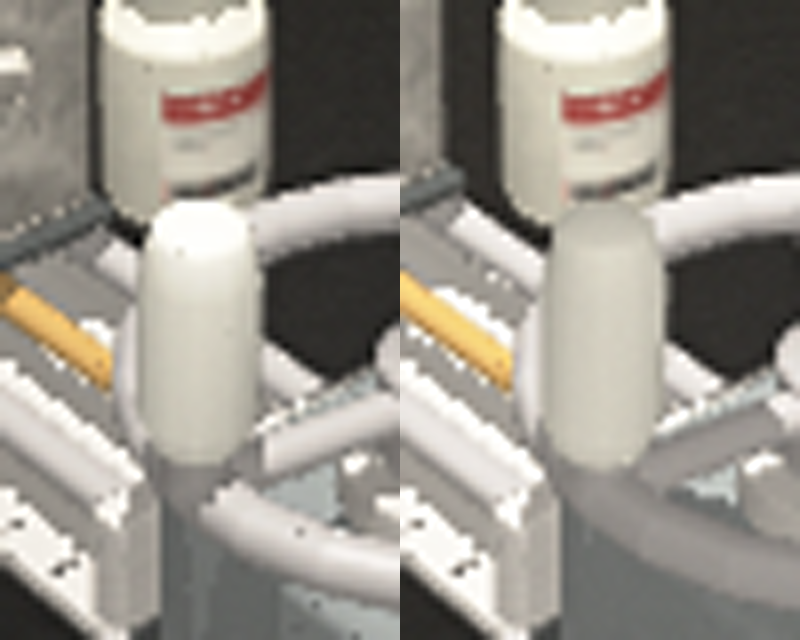

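View pics/t16.png

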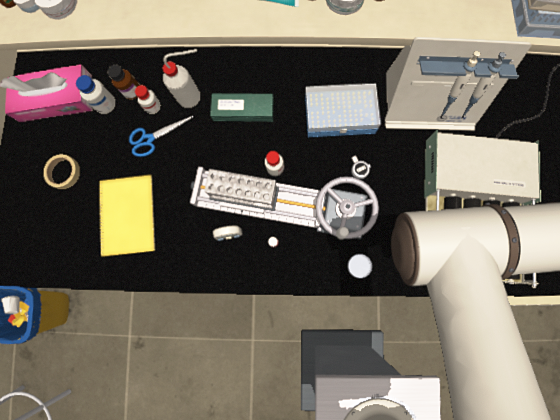

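Call:
apply_moves([
  [-0.02, -0.04, -0.01],
  [0, -0.045, -0.01],
  [0, -0.045, -0.01],
  [0, -0.045, -0.01],
  [0, -0.045, -0.01],
  [0, -0.03, 0],
  [0, 0, 0],
], twist=[0, 0, 0, 0, 0, 0, 0], claw=[0, 0, 0, 0, 0, 0, 0])

```text
time_s: 18.35
tcp_pos: [0.5033, -0.37, 0.304]
ee_rot: [[0.05, -0.306, 0.951], [0.014, 0.952, 0.306], [-0.999, -0.001, 0.052]]
wrist_force: [-0.7, 0.3, -0.0]
gripper_width: 0.006
```

```bash
cat >>h.py <<'E'
def final():
    d=np.load("start.npz");p=imaging.capture("scene");t=imaging.capture("top")
    np.savez("now.npz",s=p["pixels"],t=t["pixels"])
    from scipy.ndimage import gaussian_filter,shift
    from scipy.optimize import minimize
    print(r.sense()["tcp_pos"])
    for n,q,box in(("s",p,(306,200,325,247)),("t",t,(335,223,350,239))):
        A=d[n].astype(float).mean(2);B=q["pixels"].astype(float).mean(2)
        x0,y0,x1,y1=box
        def f(v):
            S=shift(A,(v[1],v[0]),order=1)[y0:y1,x0:x1];T=B[y0:y1,x0:x1]
            return -np.corrcoef(S.ravel(),T.ravel())[0,1]
        best=minimize(f,[0.3,.3],method="Nelder-Mead");print(n,"shift",best.x,best.fun,f([0,0]))
        zz=.136 if n=="s" else .16
        b=hm(-194.3,q,zz)
        for k in(-4,-2,-1,1,2):print("  ang short",-k,(hm(-194.3-k,q,zz)-b).round(2))
    b=np.hstack([cv2.resize(im[190:270,290:340,::-1],None,fx=8,fy=8,interpolation=cv2.INTER_CUBIC) for im in (d["s"],p["pixels"])]);cv2.imwrite("pics/fs.png",b)
    b=np.hstack([cv2.resize(im[210:250,320:360,::-1],None,fx=10,fy=10,interpolation=cv2.INTER_CUBIC) for im in (d["t"],t["pixels"])]);cv2.imwrite("pics/ft.png",b)
E
python3 -c "
from h import *
final()"
```

```text
[ 0.50261959 -0.36747087  0.30470444]
s shift [0.32124996 0.08188808] -0.9677989230346719 -0.953983204662704
  ang short 4 [1.84 1.44]
  ang short 2 [0.9  0.73]
  ang short 1 [0.44 0.37]
  ang short -1 [-0.43 -0.37]
  ang short -2 [-0.85 -0.74]
t shift [0.57572349 0.14751007] -0.9914208311378457 -0.945632322980998
  ang short 4 [2.11 0.48]
  ang short 2 [1.05 0.26]
  ang short 1 [0.53 0.13]
  ang short -1 [-0.52 -0.14]
  ang short -2 [-1.04 -0.3 ]
```

View pics/fs.png

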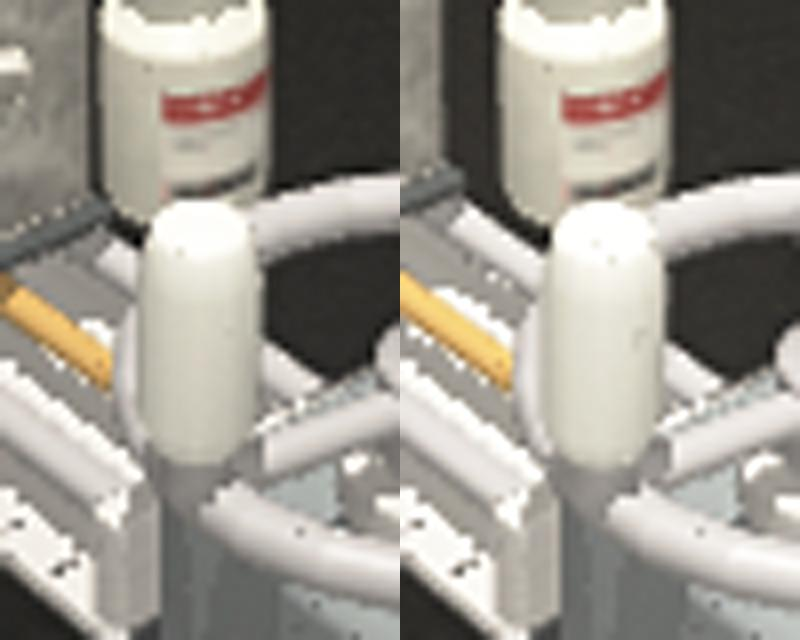

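View pics/ft.png

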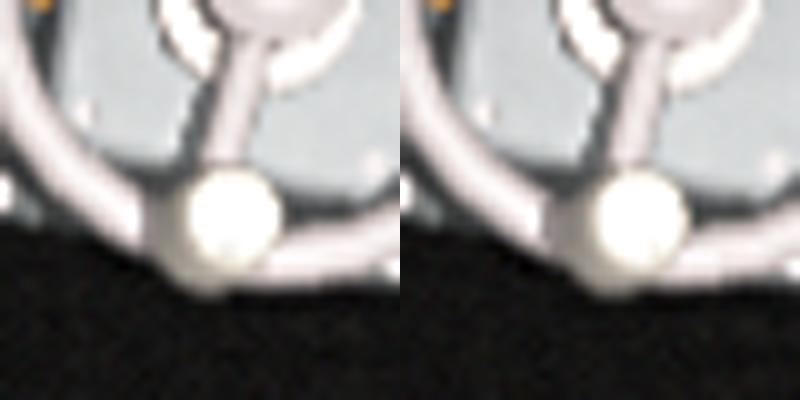

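```bash
python3 - <<'E'
from h import *
d=np.load("start.npz");n=np.load("now.npz")
for k in"st":
    m=(np.abs(d[k].astype(int)-n[k]).max(2)>50).astype(np.uint8)
    c,l,st,ce=cv2.connectedComponentsWithStats(cv2.dilate(m,np.ones((5,5))))
    print(k,[x.tolist() for x in st[1:] if x[4]>60])
cv2.imwrite("pics/end_t.png",n["t"][:,:,::-1])
E
```

```text
s [[0, 0, 253, 420, 46056], [227, 149, 88, 90, 3363], [208, 201, 24, 21, 187], [274, 203, 11, 8, 76], [243, 211, 13, 16, 147], [319, 216, 7, 18, 99], [338, 216, 16, 18, 160], [207, 220, 9, 11, 71], [356, 236, 30, 11, 198], [315, 243, 11, 11, 89], [108, 375, 34, 45, 471]]
t [[203, 167, 55, 43, 913], [226, 171, 8, 12, 82], [235, 175, 7, 11, 72], [253, 178, 36, 39, 884], [326, 186, 15, 20, 138], [363, 197, 10, 11, 87], [336, 213, 8, 22, 131], [213, 223, 23, 9, 140], [214, 232, 22, 8, 124], [314, 375, 129, 45, 2984], [425, 376, 17, 12, 176]]
```

View pics/end_t.png

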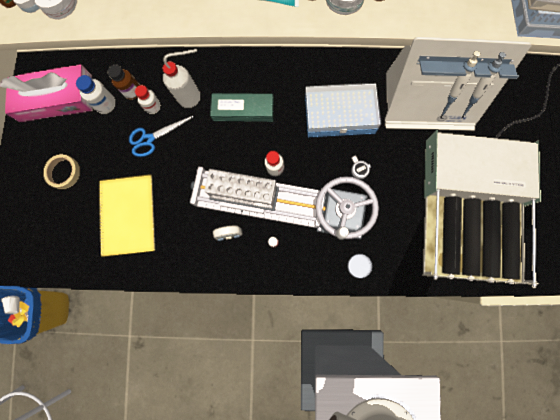

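```bash
python3 - <<'E'
from h import *
d=np.load("start.npz");n=np.load("now.npz")
Z=lambda im,x,y,w,h,f:cv2.resize(im[y:y+h,x:x+w,::-1],(w*f,h*f),interpolation=cv2.INTER_CUBIC)
a=np.hstack([Z(q["t"],200,215,50,35,8) for q in(d,n)])
b=np.hstack([Z(q["s"],195,190,50,38,8) for q in(d,n)])
cv2.imwrite("pics/timer.png",np.vstack([a,b]))
E
```

```text
(no output)
```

View pics/timer.png

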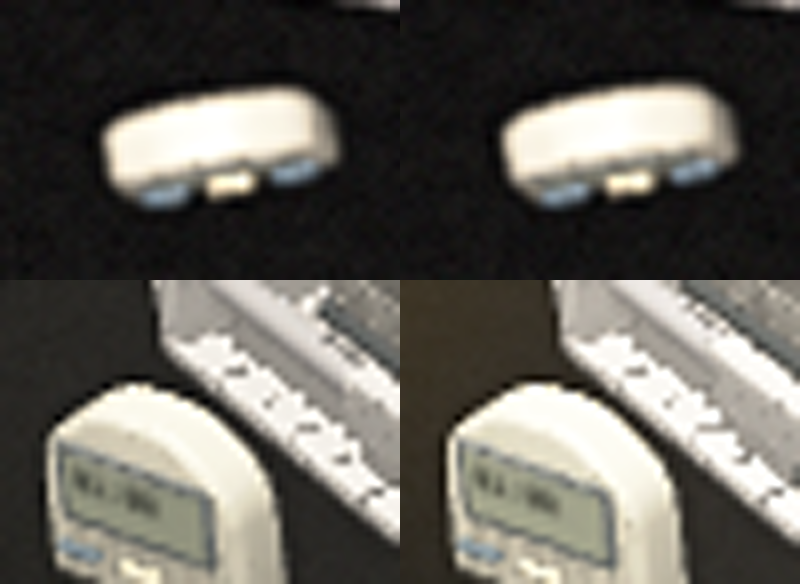

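Call:
apply_moves([
  [0, 0.02, 0.006],
  [0, 0.04, 0.013],
  [0, 0.045, 0.014],
  [0, 0.045, 0.014],
  [0, 0.045, 0.014],
  [0, 0.045, 0.015],
  [0, 0.045, 0.015],
  [0, 0.045, 0.015],
  [0, 0.035, 0.012],
  [0, 0.02, 0.006],
  [0, 0, 0],
], twist=[0, 0, 0, 0, 0, 0, 0, 0, 0, 0, 0], claw=[0, 0, 0, 0, 0, 0, 0, 0, 0, 0, 0])

```text
time_s: 19.55
tcp_pos: [0.4905, 0.066, 0.314]
ee_rot: [[0.055, -0.336, 0.94], [0.023, 0.942, 0.335], [-0.998, 0.003, 0.059]]
wrist_force: [-0.7, -0.3, -0.9]
gripper_width: 0.005
```

Call:
apply_moves([
  [0.01, -0.009, 0.002],
  [0.02, 0, 0],
  [0.02, 0, 0],
  [0.02, 0, 0],
  [0.02, 0, 0],
  [0.02, 0, 0],
  [0.01, 0, 0],
  [0, 0, 0],
], twist=[3.2, 0, 0, 0, 0, 0, 0, 0], claw=[0, 0, 0, 0, 0, 0, 0, 0])

```text
time_s: 20.35
tcp_pos: [0.4965, 0.0651, 0.1946]
ee_rot: [[0.061, -0.295, 0.953], [0.027, 0.955, 0.294], [-0.998, 0.008, 0.066]]
wrist_force: [-0.7, 0.4, 0.1]
gripper_width: 0.003
```

Call:
apply_moves([
  [0.01, -0.006, 0.0035],
  [0.012, 0, 0],
  [0.012, 0, 0],
  [0.01, 0, 0],
  [0.008, 0, 0],
  [0.005, 0, 0],
  [0, 0, 0],
], twist=[0.7, 0, 0, 0, 0, 0, 0], claw=[0, 0, 0, 0, 0, 0, 0])

```text
time_s: 21.05
tcp_pos: [0.5094, 0.062, 0.1391]
ee_rot: [[0.071, -0.283, 0.957], [0.03, 0.959, 0.282], [-0.997, 0.009, 0.076]]
wrist_force: [0.4, 0.4, -0.1]
gripper_width: 0.004
```

```bash
python3 - <<'E'
from h import *
status("pics/s20.png");s=r.sense()
for T in([.5018,.0804,.137],[.5012,.0851,.137]):print(s["ee_rot"].T@(np.array(T)-s["tcp_pos"]))
E
```

```text
t 21.05 tcp [0.5094 0.062  0.1391] ang -154.0 rad 0.07 F [ 0.4  0.4 -0.1] j [ 25.  15. -26.   0. -45. -99.]
[ 0.0024784   0.01972152 -0.00255332]
[ 0.00257887  0.02439881 -0.00180308]
```

View pics/s20.png

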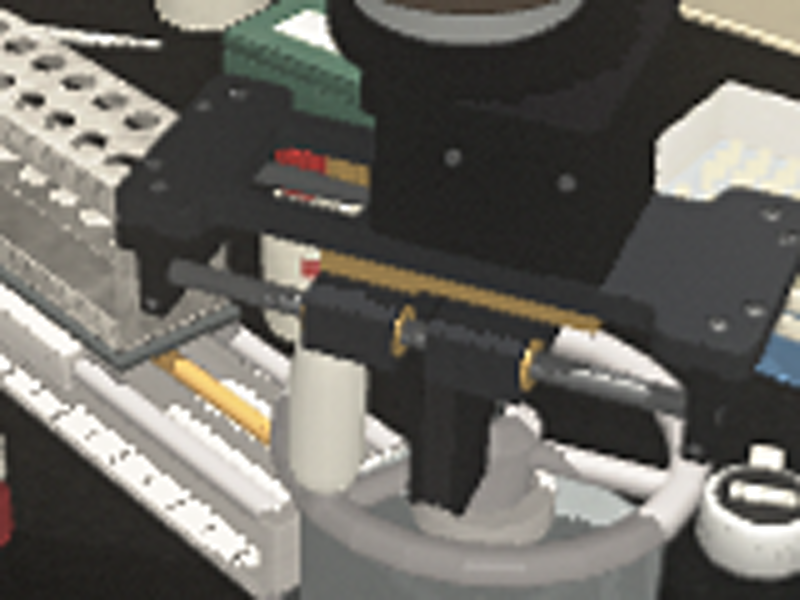

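Call:
apply_moves([
  [0.001, 0.004, -0.001],
  [0.001, 0.005, -0.001],
  [0, 0.005, 0],
  [0, 0.004, 0],
  [0, 0.002, 0],
  [0, 0, 0],
], twist=[0, 0, 0, 0, 0, 0], claw=[0, 0, 0, 0, 0, 0])

```text
time_s: 21.7
tcp_pos: [0.5024, 0.0833, 0.1392]
ee_rot: [[0.075, -0.284, 0.956], [0.032, 0.959, 0.283], [-0.997, 0.009, 0.081]]
wrist_force: [-0.3, 0.1, -0.0]
gripper_width: 0.005
```

```bash
python3 - <<'E'
from h import *
status("pics/s21.png");s=r.sense()
T=[.5012,.0849,.137];print(s["ee_rot"].T@(np.array(T)-s["tcp_pos"]))
edges(imaging.capture("scene"))
E
```

```text
t 21.7 tcp [0.5024 0.0833 0.1392] ang -172.3 rad 0.0706 F [-0.3  0.1 -0. ] j [  28.   14.  -27.    1.  -44. -102.]
[ 0.00212049  0.00201229 -0.00085709]
228 [142, 139, 139, 139, 182, 159, 183, 189, 197, 203, 206, 207, 210, 210, 208, 206, 205, 199]
    [150, 150, 151, 154, 174, 187, 167, 177, 183, 192, 195, 197, 201, 211, 119, 45, 40, 41]
232 [223, 247, 181, 190, 208, 158, 178, 188, 195, 199, 203, 204, 207, 206, 205, 203, 199, 193]
    [237, 255, 169, 125, 127, 139, 169, 179, 184, 191, 195, 197, 201, 203, 211, 119, 45, 39]
236 [164, 160, 174, 206, 216, 157, 177, 185, 191, 196, 199, 202, 204, 202, 200, 197, 194, 188]
    [176, 178, 121, 130, 132, 139, 170, 179, 186, 191, 195, 198, 200, 200, 201, 208, 119, 45]
240 [142, 148, 138, 178, 185, 154, 175, 182, 189, 195, 195, 198, 198, 198, 197, 192, 189, 181]
    [155, 163, 120, 126, 133, 141, 171, 179, 186, 192, 195, 197, 199, 200, 201, 206, 122, 45]
243 [146, 140, 141, 140, 180, 204, 178, 181, 187, 192, 194, 193, 196, 195, 191, 189, 186, 177]
    [161, 152, 155, 120, 125, 135, 171, 181, 186, 193, 194, 196, 199, 201, 200, 204, 122, 45]
cmp2180
```

Call:
apply_moves([
  [0, 0.001, 0],
  [0, 0.001, 0],
  [0, 0, 0],
], twist=[0, 0, 0], claw=[0, 0, 0])

```text
time_s: 22.1
tcp_pos: [0.5021, 0.0844, 0.1391]
ee_rot: [[0.075, -0.283, 0.956], [0.031, 0.959, 0.282], [-0.997, 0.009, 0.081]]
wrist_force: [0.6, -0.5, 1.1]
gripper_width: 0.007
```

```bash
python3 - <<'E'
from h import *
status("pics/s22.png")
edges(imaging.capture("scene"))
E
```

```text
t 22.1 tcp [0.5021 0.0844 0.1391] ang -173.3 rad 0.0708 F [ 0.6 -0.5  1.1] j [  28.   14.  -27.    1.  -44. -102.]
228 [142, 139, 139, 139, 182, 159, 183, 189, 197, 203, 206, 207, 210, 210, 208, 206, 205, 199]
    [151, 150, 152, 153, 178, 171, 170, 178, 186, 192, 196, 199, 208, 121, 41, 41, 42, 40]
232 [223, 247, 181, 190, 208, 158, 178, 188, 195, 199, 203, 204, 207, 206, 205, 203, 199, 193]
    [236, 255, 167, 125, 128, 146, 172, 180, 186, 193, 197, 197, 201, 207, 121, 42, 38, 39]
236 [164, 160, 174, 206, 216, 157, 177, 185, 191, 196, 199, 202, 204, 202, 200, 197, 194, 188]
    [176, 178, 119, 133, 130, 148, 173, 179, 187, 193, 195, 199, 199, 202, 209, 124, 46, 38]
240 [142, 148, 138, 178, 185, 154, 175, 182, 189, 195, 195, 198, 198, 198, 197, 192, 189, 181]
    [154, 162, 121, 126, 132, 149, 174, 182, 188, 193, 195, 197, 200, 201, 206, 121, 44, 39]
243 [146, 140, 141, 140, 180, 204, 178, 181, 187, 192, 194, 193, 196, 195, 191, 189, 186, 177]
    [160, 150, 155, 120, 124, 136, 175, 183, 187, 194, 195, 197, 199, 201, 203, 164, 55, 40]
cmp2220
```

Call:
apply_moves([
  [0, 0.001, 0],
  [0, 0, 0],
], twist=[0, 0], claw=[0, 0])

```text
time_s: 22.4
tcp_pos: [0.5021, 0.0852, 0.1392]
ee_rot: [[0.075, -0.283, 0.956], [0.031, 0.959, 0.281], [-0.997, 0.009, 0.081]]
wrist_force: [0.8, -0.5, -0.3]
gripper_width: 0.005
```

Call:
apply_moves([
  [0, -0.005, 0],
  [0, -0.01, 0],
  [0, -0.01, 0],
  [-0.02, 0, 0],
  [-0.03, 0, 0],
  [-0.04, 0, 0],
  [-0.04, 0, 0],
  [-0.03, -0.03, -0.01],
  [0, -0.04, -0.015],
  [0, -0.04, -0.015],
  [0, -0.045, -0.01],
  [0, -0.045, -0.01],
], twist=[0, 0, 0, 0, 0, 0, 0, 0, 0, 0, 0, 0], claw=[0, 0, 0, 0, 0, 0, 0, 0, 0, 0, 0, 0])

```text
time_s: 23.6
tcp_pos: [0.4965, -0.1635, 0.3002]
ee_rot: [[0.078, -0.289, 0.954], [0.031, 0.957, 0.287], [-0.997, 0.007, 0.083]]
wrist_force: [1.9, 0.7, -0.7]
gripper_width: 0.005
```

Call:
apply_moves([
  [0, -0.045, -0.01],
  [0, -0.045, -0.01],
  [0, -0.045, -0.01],
  [0, -0.02, 0],
  [0, 0, 0],
  [0, 0, 0],
], twist=[0, 0, 0, 0, 0, 0], claw=[0, 0, 0, 0, 0, 0])

```text
time_s: 24.2
tcp_pos: [0.5084, -0.3372, 0.2943]
ee_rot: [[0.076, -0.278, 0.958], [0.032, 0.961, 0.276], [-0.997, 0.009, 0.082]]
wrist_force: [0.6, 1.0, -0.2]
gripper_width: 0.002
```

```bash
python3 -c "
from h import *
final();s=r.sense();print(s['time_s'],s['wrist_force'],s['joint_velocities'])"
```

```text
[ 0.50859665 -0.33606284  0.29462543]
s shift [0.00469223 0.0178901 ] -0.9924131066513819 -0.992361320072573
  ang short 4 [1.84 1.44]
  ang short 2 [0.9  0.73]
  ang short 1 [0.44 0.37]
  ang short -1 [-0.43 -0.37]
  ang short -2 [-0.85 -0.74]
t shift [0.06540567 0.02607915] -0.997264577647972 -0.9966339910461383
  ang short 4 [2.11 0.48]
  ang short 2 [1.05 0.26]
  ang short 1 [0.53 0.13]
  ang short -1 [-0.52 -0.14]
  ang short -2 [-1.04 -0.3 ]
24.3 [-0.17523994  0.14775288 -0.9924845 ] [ 1.22649664 -0.85404874 -0.00624619  0.01898545 -0.05927998  0.00966086]
```

View pics/fs.png

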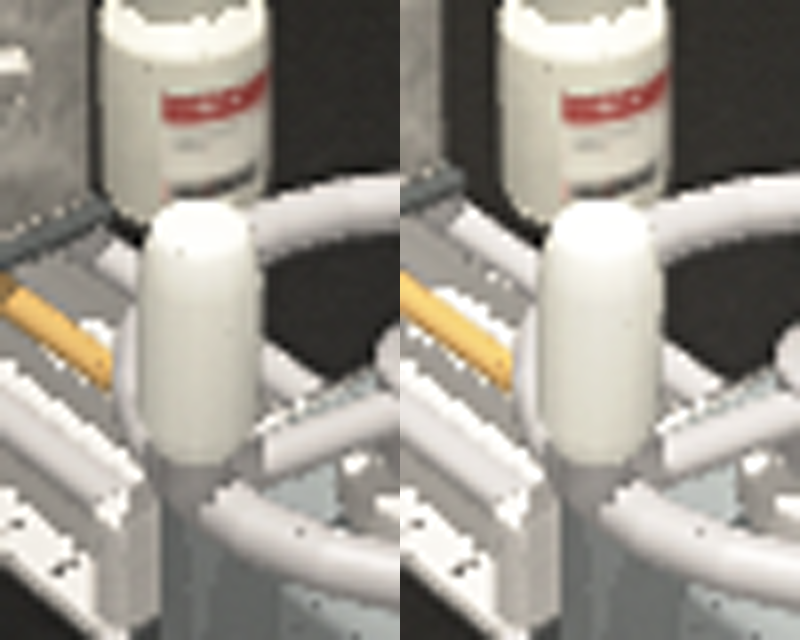

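View pics/ft.png

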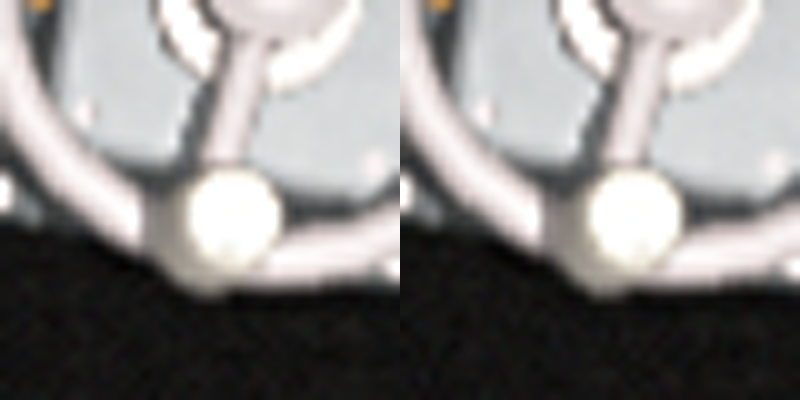

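The handle now sits where it started, within about 0.1–0.2°: at (200, 335) in the left and right halves of the scene crop, and (235, 215) in both halves of the top crop. Handing in.

```bash
python3 -c "
from station import job
print(job.finish_job())"
```

```text
the job is handed in; nothing more can be done
None
```

I pushed the wheel clockwise through one full turn, using the side of the closed fingertips against the handle. The first push stopped a little over 1° short, so I came back and nudged it on. I then backed off, moved clear of the work and handed the job in at about 24 s.

**Handle position:** comparing the start and end pictures, the handle is off by 0.02 px in the scene view and 0.07 px in the top view. That is about 0.1° short of its starting place.

**Carriage:** the tube block moved away from the wheel in the pictures, and I never touched it. I did not measure the 20 mm.

**Forces:** the wrist force stayed at about 3 N or less in every reading I took.

**Loose things:** the counter, dish, vial and bottle look unmoved. The timer appeared about half a pixel (roughly 1 mm) off in the top view. The arm never came near it, so I put that down to it settling after the first picture. I made that comparison before the last nudge and did not repeat it afterwards.

**Tool tilt:** the tool drifted to a tilt of about 3–5° on fast descents. I could not correct that with the moves available; it did not affect the pushing.

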